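# Slide a control-unit carrier into the test rack

## Robot

A 7-joint arm with a two-finger parallel gripper is mounted at the origin on the work surface. World frame = base frame: x ahead of the robot, y to its left, z up, the work surface at z = 0. Lengths are in mm, angles in rad, forces in N, time in s.
With the tool pointing down it reaches from about 400 to 850 mm from the base axis. Payload 4.4 kg.
Tool frame: the origin (TCP) lies midway between the tips of the shut fingers; the grasp point (between the pads) lies 19 mm behind it; z points along the fingers, y is the direction in which the jaws open and shut (so a half turn about z gives the same grasp; the last joint's range is limited). The gripper opens to 94 mm and grips with 3 to 60 N. Pads are 16 mm wide; open, the fingers measure 119 mm over their backs; the gripper's body (75 mm by 177 mm) begins 78 mm behind the grasp point.
Start: joints at [-0.066, 0.628, 0.038, 1.517, -0.027, 0.996, -0.02], TCP at [650.014, 0.028, 205.478] pointing down, gripper open.
Joint ranges: [-3.06, 3.06], [-0.37, 2.12], [-1.25, 1.32], [0.18, 2.47], [-1.1, 4.24], [0.23, 1.98], [-2.94, 2.94]. Speed limits (rad/s): [2.57, 2.57, 3.14, 3.14, 3.14, 3.14, 3.14].

## Interface

Orientations are given as a rotation vector (axis times angle).
In Python, from rig import arm gives the robot as it stands.
- The arm moves only by the tool play_rows, never from a script. Its argument "commands" is a list of rows, each a list of 4 numbers: the shift along the tool's x, y, z in m, then the turn about the tool's z in degrees. In form: [[tx, ty, tz, yaw], ...]. A call has 1 to 12 rows; each row shifts and turns the pose as measured when the row begins, along the tool's axes as they then stand; what a row does not reach is not made up. A row lasts 1/10 s, in which the tool goes at most 50 mm and 8.59 degrees, less where a joint would pass 70% of its speed; a pose out of reach is approached as far as the arm can. A call with a gripper value outside its range is refused whole. "gripper" is the finger opening in m, from 0 to 0.094, set as the call begins (left out, the last holds). The fingers move at their own pace and stop on an object; "squeeze" is the grip in N (left out, the last holds). Time passes only in rows, so rows that do not move let the fingers close. It gives the time, the measured TCP pose, the force and the opening at its end, in the units of the state.
- arm.get_state(): the state, without advancing time (a new reading comes with each control period).
- arm.capture(name): name is "scene" or "side" or "wrist"; returns the picture (480x640x3 uint8, red, green, blue); there is no depth.
- arm.get_calibration(name): a dict with "fx", "fy", "cx", "cy" (pixels), "origin" and "attitude" of the camera in the world. Camera axes: x right, y up, looking along -z (the intrinsics and any distortion apply to the point x, -y, -z); pixel columns grow to the right and rows downward; lengths in mm; the calibration is good to about 2 mm. A picture is of the moment at which its call begins: read the wrist's pose just before it. get_calibration takes no time and is no camera call; for the wrist camera it gives the pose at the moment of the call.
- arm.finish_job(): hands the job in, once; it reports no verdict.
The state is a dict: "t": time; "qpos": joint angles; "qvel": joint speeds; "joint_torque": joint torques, N m; "position": TCP position; "ee_rot": TCP orientation; "ft_force": force on the tool from outside, world axes, zero at the start; "torque": the same for the moment, N m; "gripper_width": opening from 0.0 (shut) to 1.0 (fully open).
Only numpy, scipy, OpenCV 4.12 (cv2) and the standard library are available. Lean on these libraries where they do the work, as an engineer would, in place of code of your own. Each camera call takes 0.05 s, during which the arm holds its last target.

## Task

Take the carrier sheet with the control unit on it by its upright grip and slide it, level and tail first, into the middle rail pair of the rack (not the pair above it), gently and without forcing it. Push it until the sliding contact block at the back has been pressed fully home and stops, then let go, leaving the sheet there against the block. Leave the blank sheet in the rack and everything else on the bench where it is.

Things in the scene. Friction and masses are not known exactly. Their poses are not given: they have to be found in the camera images.
- grip (a point): Grasp point on the carrier's upright grip: black block 12 mm thick (sheet x), 50 wide (y), 44 tall, standing on the sheet near its front end. The point is 26 mm above the sheet's upper face, 30 above its underside; the block reaches 18 mm higher. Axes: the sheet's, +x from grip to tail, z up. The load lies some 80 to 100 mm tailward, so the sheet sags a little when held.
- tail (a point): Middle of the carrier's tail edge, which enters the rack first, half-way through its 4 mm thickness: 160 mm from the grip point along the sheet's +x and 28 mm below it. Axes as the sheet's.
- sheet: Loose carrier, 0.2 to 0.4 kg: steel plate 120 long (x), 130 wide, 4 mm thick, a 60 mm wide tongue with the upright grip at its -x end, and a grey cast control unit fixed on it (90 mm wide, up to 27 mm high). Origin: centre of the plate's underside, 100 mm tailward of the grip point; +x to the tail. Starts flat on a 3 mm black mat.
- rack: Fixed metal rack on four posts, mouth towards the robot; its +x is the way in. Origin: its centre, at its footing, 0 to 34 mm above the bench. Three channel-rail pairs, ledge tops 45, 85 and 125 mm above the origin; top 153 mm. Placed, turned and raised anew each time. More than 30 N between carrier and rack or contact block is forcing.
- rail_mid (a point): Middle pair: mid-point between its rails at ledge-top height; rack axes. Ledges 10 mm wide run from x -90 (mouth) to +70 mm; 134 mm free between walls for the 130 mm sheet, flared wider from x -70 to -91. Upper flanges 10 mm above the ledges start at x -48, so before that the tail can be set down on the ledges by feel. The next pair's underside is 36 mm above the ledge tops.
- dock (a joint): Travel of the black contact block (60 x 18 mm face) at the back of the middle rails: 0 at start, 0.008 m fully home on its end stop. It gives way along the rack's +x at about 7 N and stays where left. Its seat depth is set anew each time and not measured: its face starts between x +38 and +66 mm from rail_mid; find it and its end stop by feel.
- blank: Plain steel sheet 110 x 130 x 4 mm lying in the lowest rail pair; leave alone.
- driver: Screwdriver, 150 mm, lying in front of the rack; leave alone.
- spare: Spare control unit, 90 x 84 x 27 mm, loose on the bench; leave alone.
- jar: Small jar, 56 mm across, 70 mm tall; leave alone.
- mug: White mug, 90 mm tall; leave alone.
- mouse: Computer mouse, 100 mm long; leave alone.
Not all that is in view belongs to the job. What is meant by the sheet is not purple or turquoise, and is the larger of those in its own colour.

How it is judged (in metres and radians):
On the way, in this order (a step that is already met when the one before it is completed fails the run):
1. the carrier is lifted off the bench (height (world z) of sheet above 0.05 m), for 0.1 s.
2. the carrier's tail lies between the middle rails, part of the way in (z of tail in the frame of rail_mid between -0.001 and 0.008 m and y of tail in the frame of rail_mid between -0.005 and 0.005 m and x of tail in the frame of rail_mid above -0.03 m and angle between sheet's own z axis and vertical below 0.15 rad), for 0.1 s.
At the end, for the whole second after the job is handed in: Sheet released, at rest in the middle rails (tail within 5 mm of mid, at ledge height), level to 0.03 rad, in line to 0.05 rad; block pressed in at least 6.8 of 8 mm and the tail within 3 mm of it; blank sheet and bystanders moved under 20 mm (z of tail in the frame of rail_mid between -0.001 and 0.008 m and y of tail in the frame of rail_mid between -0.005 and 0.005 m and value of joint dock above 0.0068 m and horizontal distance between tail and dock_face below 0.003 m and angle between sheet's own z axis and vertical below 0.03 rad and angle between the x axis of sheet and the x axis of rack, either way round below 0.05 rad and linear speed of sheet below 0.01 m/s and contact force between the fingers and sheet below 0.001 N); the robot touches nothing.
It fails at once if the carrier is forced: more than 30 N between it and the rack or contact block (contact force between sheet and rack above 30 N).
It fails at once if the blank sheet or a bystander is shifted more than 20 mm (distance of any of driver, spare, jar, mug, mouse, blank from where it was at the start of the episode above 0.02 m).
It also fails if it takes over 51 s, if anything falls off the work surface, if the arm or the gripper's body presses on something with over 40 N, if the wrist force passes 120 N, or if a joint passes its speed limit or range.

## Working session

There is one attempt and no reset: what is moved stays moved. The work goes in short steps, Python scripts to look and compute and a tool call to move; the robot and the scene stay as the last step left them, time stands still between calls to the robot, and variables do not carry over. Pictures are saved under pics/ and viewed, and the job is handed in when it is done.

Besides the shell and the picture viewer there is one more tool, called after "Emit:" as name(argument=value, ...) on one line, values as JSON. play_rows: Moves the arm, as the interface text tells. Its arguments: {"type":"object","properties":{"commands":{"type":"array"},"gripper":{"type":"number"},"squeeze":{"type":"number"}},"required":["commands"]}

```bash
ls; mkdir -p pics
python3 - <<'E'
from rig import arm
import cv2,json
for n in ["scene","side","wrist"]:
    c=arm.get_calibration(n); print(n,c)
    cv2.imwrite(f"pics/{n}0.png",arm.capture(n)[:,:,::-1])
print(arm.get_state())
E
```

```text
pics
scene {'fx': 521.1959616459022, 'fy': 521.1959616459022, 'cx': 313.7508854642941, 'cy': 230.4698845536441, 'origin': array([1252.57168594,  676.38098138,  926.85072296]), 'attitude': array([0.41767984, 1.06562312, 2.14316917])}
side {'fx': 506.3266661899513, 'fy': 506.3266661899513, 'cx': 314.07868494523274, 'cy': 242.8123669359734, 'origin': array([ 328.58106525, -935.77681602, 1006.82622465]), 'attitude': array([ 0.7642737 , -0.07823513, -0.18693908])}
wrist {'fx': 374.54762459819176, 'fy': 374.54762459819176, 'cx': 317.48496152901026, 'cy': 235.1259285913519, 'origin': array([648.97415447,  84.04805758, 383.49221781]), 'attitude': array([-0.28764693,  0.0018798 ,  0.00075193])}
{'t': 0.15, 'qpos': array([-0.06581593,  0.62909846,  0.03847163,  1.51808775, -0.02700536,
        0.99631367, -0.01999544]), 'qvel': array([-1.09745208e-04, -1.52880513e-03, -1.50002404e-05, -2.44055859e-03,
        9.00716710e-04, -3.67161297e-04,  2.63767904e-03]), 'joint_torque': array([ 1.52036100e-03, -5.50088596e+01,  1.14465751e+00, -1.86816269e+01,
       -5.22438856e-02,  2.09789607e-02,  9.34746663e-05]), 'position': array([6.49516091e+02, 3.21751813e-02, 2.04804782e+02]), 'ee_rot': array([-2.22075309e+00, -2.22075292e+00,  1.55579726e-03]), 'ft_force': array([0.10181115, 0.83176974, 0.43911154]), 'torque': array([-0.04136507,  0.0279929 ,  0.02309124]), 'gripper_width': 1.0011754513215534}
```

View pics/scene0.png

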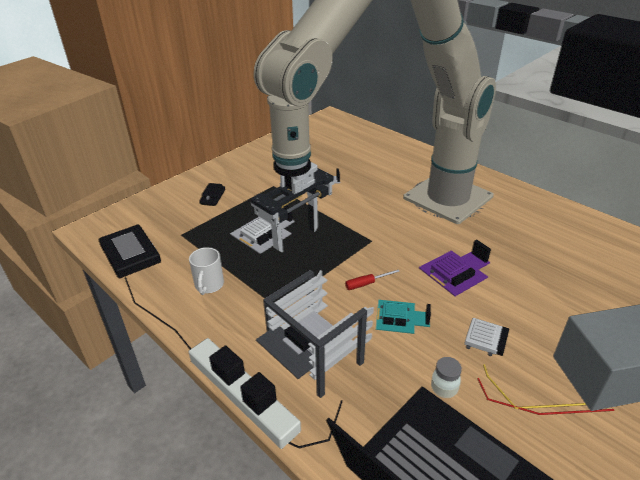

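View pics/side0.png

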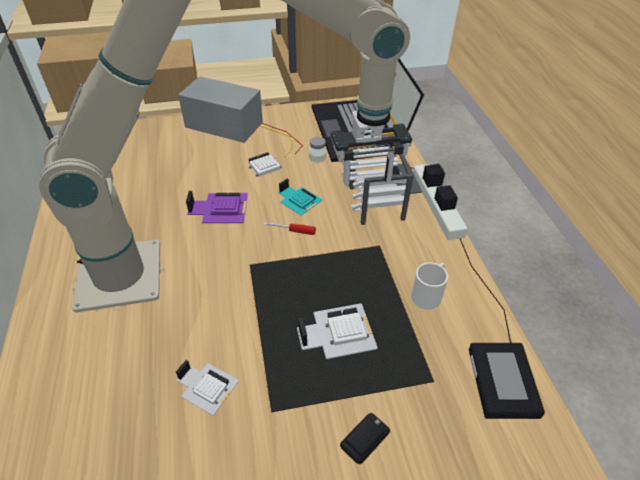

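View pics/wrist0.png

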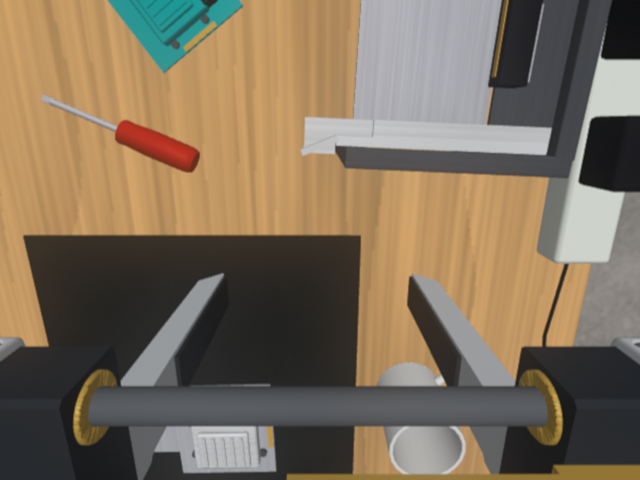

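```bash
cat > h.py <<'E'
import numpy as np,cv2
from scipy.spatial.transform import Rotation as R
from scipy.optimize import least_squares
def mk(c): return dict(K=(c['fx'],c['fy'],c['cx'],c['cy']),o=np.array(c['origin']),R=R.from_rotvec(c['attitude']).as_matrix())
def proj(c,p):
    q=(np.atleast_2d(p)-c['o'])@c['R']; fx,fy,cx,cy=c['K']
    return np.c_[cx+fx*q[:,0]/-q[:,2], cy-fy*q[:,1]/-q[:,2]]
def ray(c,uv):
    fx,fy,cx,cy=c['K']; d=np.array([(uv[0]-cx)/fx,-(uv[1]-cy)/fy,-1.]); d=c['R']@d
    return c['o'],d/np.linalg.norm(d)
def plane(c,uv,z):
    o,d=ray(c,uv); return o+d*(z-o[2])/d[2]
def tri(obs):
    A=np.zeros((3,3));b=np.zeros(3)
    for c,uv in obs:
        o,d=ray(c,uv);P=np.eye(3)-np.outer(d,d);A+=P;b+=P@o
    p=np.linalg.solve(A,b)
    return p,[np.linalg.norm((np.eye(3)-np.outer(d,d))@(p-o)) for o,d in [ray(c,uv) for c,uv in obs]]
def crop(src,dst,x0,y0,x1,y1,s):
    im=cv2.imread(src)[y0:y1,x0:x1]; cv2.imwrite(dst,cv2.resize(im,None,fx=s,fy=s,interpolation=cv2.INTER_CUBIC))
E
python3 - <<'E'
from h import *
crop("pics/side0.png","pics/s_sheet.png",280,280,400,370,6)
crop("pics/side0.png","pics/s_rack.png",330,120,430,230,5)
crop("pics/scene0.png","pics/c_rack.png",250,260,390,410,4)
E
```

```text
(no output)
```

View pics/s_sheet.png

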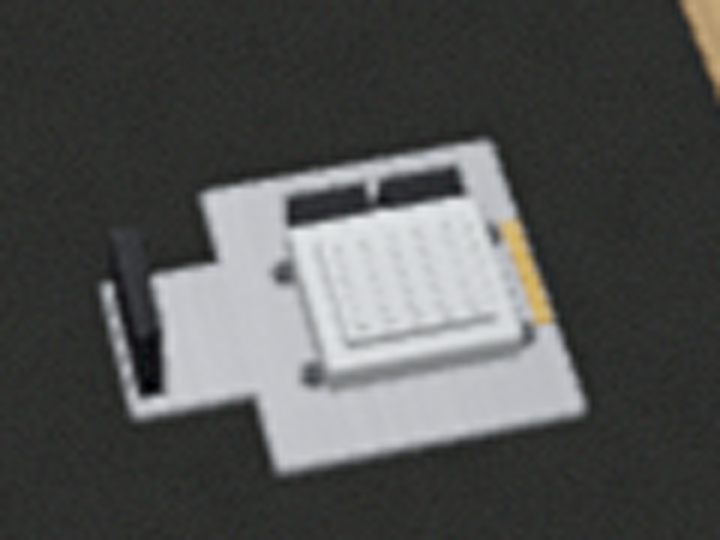

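View pics/s_rack.png

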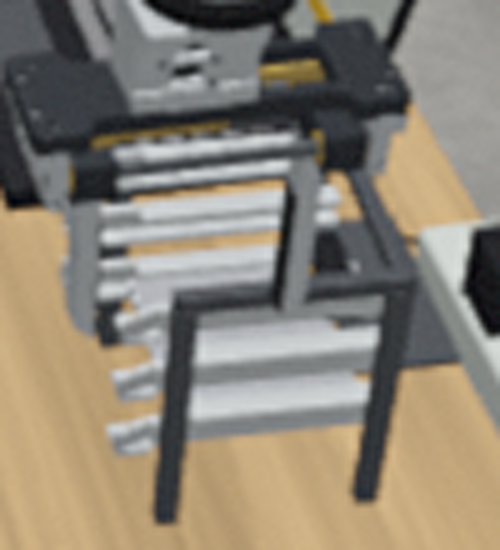

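View pics/c_rack.png

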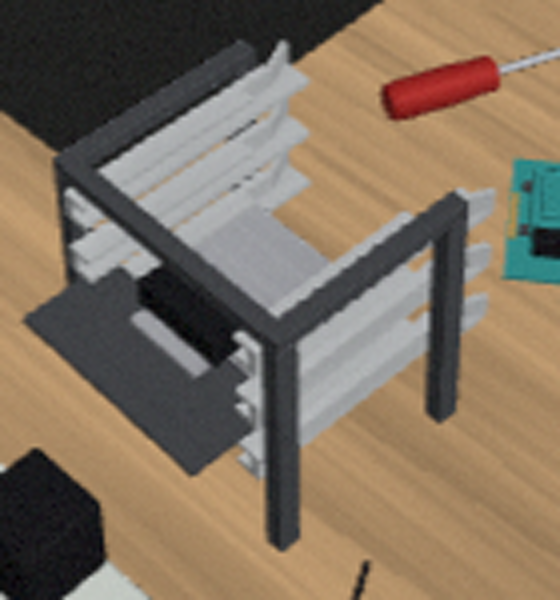

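Run:
```python
from h import *
from rig import arm
c=mk(arm.get_calibration('side'));s=mk(arm.get_calibration('scene'))
px=np.array([(490,140),(587,410),(280,472),(203,190)])/6+280
w=np.array([(60,65),(60,-65),(-60,-65),(-60,65)],float)
for u in px: print(plane(c,u,7))
def f(p,z):
    co,si=np.cos(p[2]),np.sin(p[2]); P=np.c_[p[0]+co*w[:,0]-si*w[:,1],p[1]+si*w[:,0]+co*w[:,1],np.full(4,z)]
    return (proj(c,P)-px).ravel()
r=least_squares(lambda p:f(p,p[3]),[600,-80,0,7]);print(r.x,r.fun)
r=least_squares(lambda p:f(p,7),[600,-80,0]);print(r.x,r.fun)
x,y,a=r.x; print("grip",x-100*np.cos(a),y-100*np.sin(a))
# rack approx: scene mouth tips at top crossbar etc
for u in [(250,42),(63,160),(280,335),(455,200)]:
    print(plane(s,np.array(u)/4+[250,260],170))
for u in [(180,297),(410,280)]: print('side',plane(c,np.array(u)/5+[330,120],170))
```

```text
[ 594.63032695 -216.70391609    7.        ]
[ 597.52295984 -347.82773194    7.        ]
[ 477.11854083 -351.29110825    7.        ]
[ 474.26523792 -218.49007125    7.        ]
[ 5.34031003e+02 -2.89468335e+02  2.27592838e-02  1.59591311e+01] [ 0.11209157 -0.02747834  0.16106004 -0.03217547 -0.18293114 -0.25513237
 -0.08405083  0.33622717]
[ 5.35865455e+02 -2.83737144e+02  2.28320299e-02] [-0.03201859  0.23468872 -0.13864409 -0.16317052 -0.00684281 -0.47908021
  0.18562916  0.53002212]
grip 435.8915185850407 -286.02014817560877
[669.07471996  70.56912058 170.        ]
[797.93407828  64.83398444 170.        ]
[802.81877167 223.81814963 170.        ]
[681.56835527 226.60055502 170.        ]
side [667.36294512  54.06515372 170.        ]
side [789.97899666  44.31245729 170.        ]
```

Emit:
play_rows(commands=[[0.03, 0, -0.04, 0], [0.03, 0, -0.04, 0], [0, 0, -0.01, 0], [0, 0, 0, 0]], gripper=0.05)

```text
t: 0.55
position: [648.0, 59.8, 294.2]
ee_rot: [-2.221, -2.215, 0.011]
ft_force: [0.6, -0.0, 0.7]
gripper_width: 0.699
```

```bash
cat > snap.py <<'E'
import sys,pickle,cv2
from h import *
from rig import arm
n,name=sys.argv[1:3]
c=mk(arm.get_calibration(n)); im=arm.capture(n)
cv2.imwrite(f"pics/{name}.png",im[:,:,::-1]); pickle.dump(c,open(f"pics/{name}.pkl","wb"))
st=arm.get_state(); print(st['t'],st['position'],st['ee_rot'],st['ft_force'],c['o'])
E
python3 snap.py wrist w1
```

```text
0.6 [647.67097174  60.41922028 293.54805588] [-2.22011754 -2.21446373  0.01122336] [-0.51683868  0.37387926  0.98474775] [648.96794667 144.15068967 472.88912345]
```

View pics/w1.png

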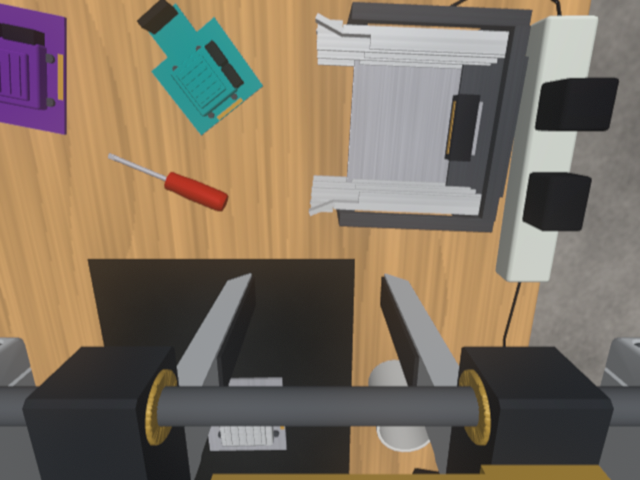

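Emit:
play_rows(commands=[[0.03, 0, 0.03, 0], [0.03, 0, 0.03, 0], [0.03, 0, 0, 0], [0.03, 0, 0, 0], [0, 0, 0, 0]])

```text
t: 1.1
position: [644.6, 172.7, 221.6]
ee_rot: [-2.233, -2.199, 0.034]
ft_force: [-0.8, 0.9, -0.1]
gripper_width: 0.529
```

```bash
python3 snap.py wrist w2; python3 -c "
from h import *
crop('pics/w1.png','pics/w1r.png',290,0,540,250,3)"
```

```text
1.15 [645.02675807 168.91793866 221.64053474] [-2.23742946 -2.19690448  0.03793959] [-0.1294474   0.33811248 -0.25999354] [648.98418423 258.44090686 399.54952918]
```

View pics/w2.png

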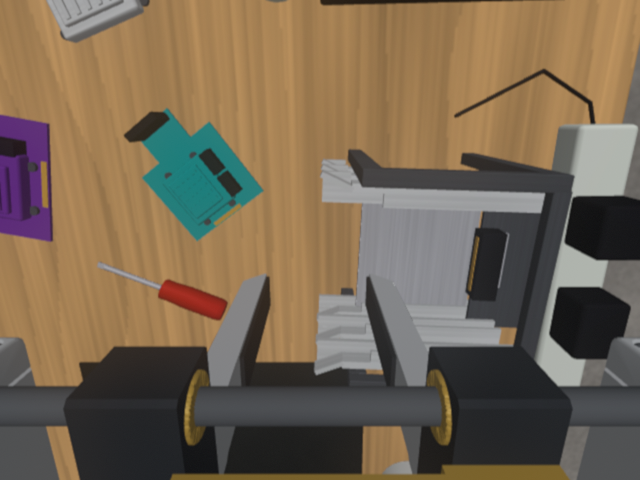

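View pics/w1r.png

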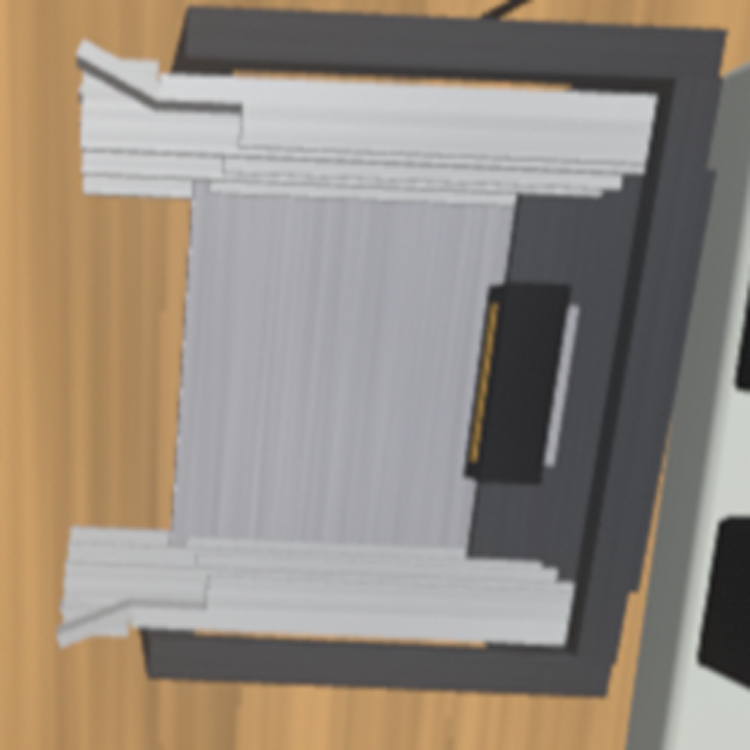

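```bash
python3 -c "
from h import *
crop('pics/w1.png','pics/a.png',310,8,410,78,8)
crop('pics/w1.png','pics/b.png',305,165,405,225,8)
crop('pics/w2.png','pics/c.png',310,145,410,220,8)
crop('pics/w2.png','pics/d.png',305,280,405,380,7)"
```

```text
(no output)
```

View pics/a.png

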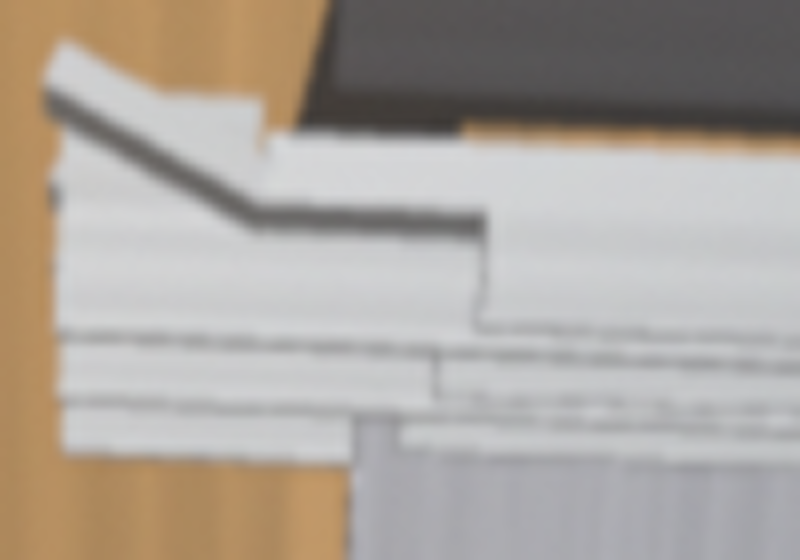

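View pics/b.png

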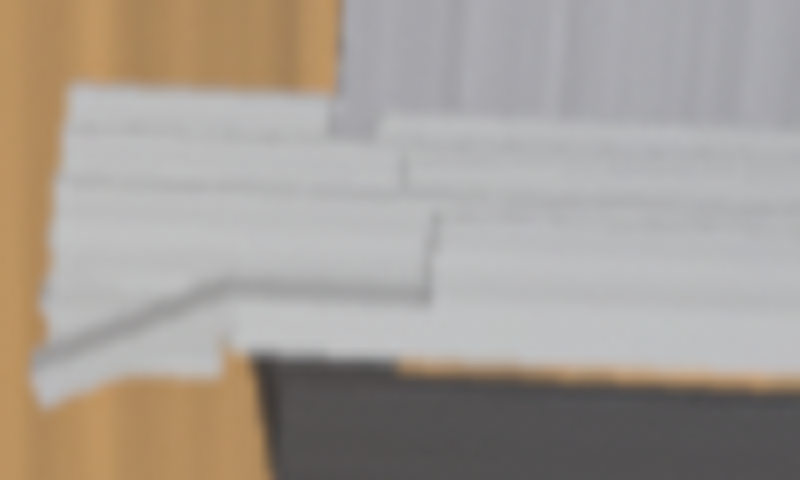

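View pics/c.png

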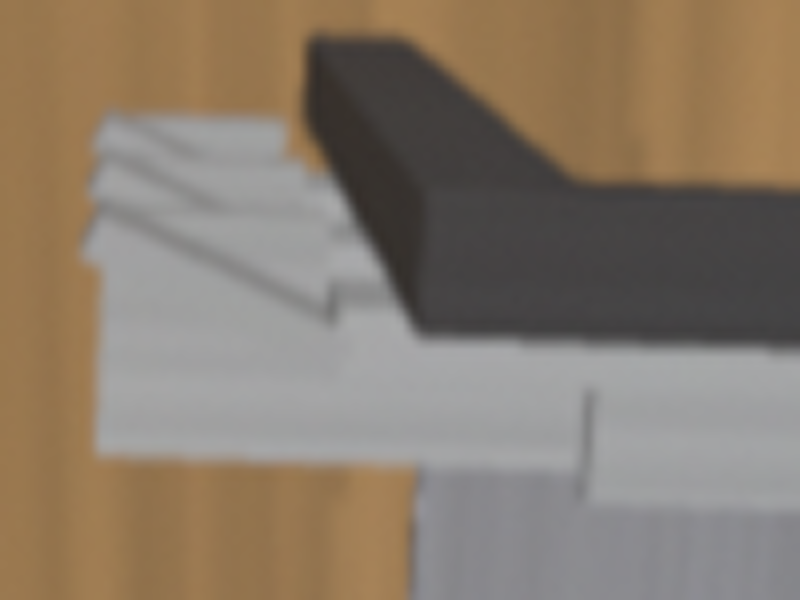

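View pics/d.png

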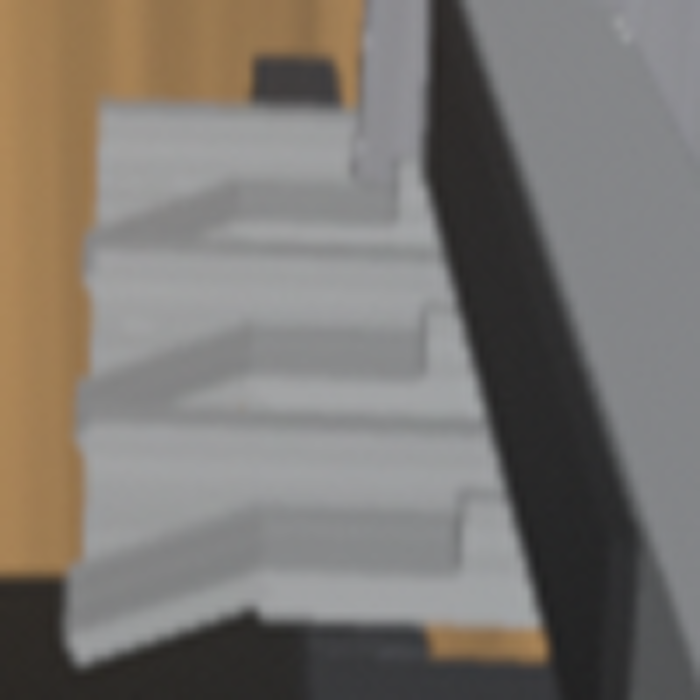

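```bash
cat > rack.py <<'E'
from h import *
import pickle
w1=pickle.load(open('pics/w1.pkl','rb'));w2=pickle.load(open('pics/w2.pkl','rb'))
O=[]
def add(c,pts,off,s,ws):
    for p,w in zip(pts,ws): O.append((c,np.array(p)/s+off,np.array(w,float)))
L=[(-90,57,z) for z in (125,85,45)]; Rr=[(-90,-57,z) for z in (45,85,125)]
add(w1,[(58,332),(60,400),(65,455)],(310,8),8,L)
add(w1,[(68,83),(63,128),(57,180)],(305,165),8,Rr)
add(w2,[(100,103),(90,252),(88,425)],(305,280),7,Rr)
# flange start inner corners
add(w1,[(482,330),(437,400)],(310,8),8,[(-48,57,137),(-48,57,97)])
add(w1,[(437,212)],(305,165),8,[(-48,-57,137)])
def f(p):
    M=R.from_euler('z',p[3]).as_matrix()
    return np.concatenate([(proj(c,M@w+p[:3])-u).ravel() for c,u,w in O])
r=least_squares(f,[740,145,10,-0.04],loss='soft_l1')
cov=np.linalg.inv(r.jac.T@r.jac)*.25
print(r.x,np.sqrt(np.diag(cov)));print(f(r.x).reshape(-1,2).round(2))
for w,pts in ((w1,(58,332)),):pass
p1=[tri([(w1,O[i][1]),(w2,O[j][1])]) for i,j in((3,6),(4,7),(5,8))]
for p in p1: print('tri',p)
E
python3 rack.py
```

```text
[ 7.33351785e+02  1.41259786e+02  9.81596358e+00 -4.54873740e-02] [0.13565343 0.22290441 0.52841167 0.00226265]
[[ 0.03  0.14]
 [ 0.18 -0.17]
 [-0.13 -0.48]
 [ 0.04  0.47]
 [-0.08  0.15]
 [-0.24  0.14]
 [-0.04  1.1 ]
 [ 0.65 -0.51]
 [ 0.   -0.59]
 [-0.03 -0.05]
 [-0.06 -0.28]
 [-0.23  0.5 ]]
tri (array([640.81994937,  88.67358213,  52.84674132]), [np.float64(0.04337731327277897), np.float64(0.04337731327271543)])
tri (array([640.6354263 ,  88.80460525,  96.45067244]), [np.float64(0.33231656608467225), np.float64(0.33231656608478144)])
tri (array([640.9933858 ,  88.77211964, 136.21887048]), [np.float64(0.10686094308939119), np.float64(0.10686094308987804)])
```

```bash
cat > st.py <<'E'
from h import *
from rig import arm
s=arm.get_state(); M=R.from_rotvec(s['ee_rot']).as_matrix()
print('t',round(s['t'],2),'pos',s['position'].round(1),'F',s['ft_force'].round(1),'T',s['torque'].round(2),'w',round(s['gripper_width']*94,1))
print('toolx',M[:,0].round(4),'tooly',M[:,1].round(4),'toolz',M[:,2].round(4))
E
python3 st.py
```

```text
t 1.15 pos [645.  168.9 221.6] F [-0.1  0.3 -0.3] T [-0.07  0.   -0.01] w 50.1
toolx [ 0.0181  0.9997 -0.0133] tooly [ 0.9996 -0.0184 -0.021 ] toolz [-0.0212 -0.0129 -0.9997]
```

Emit:
play_rows(commands=[[-0.042, -0.0145, 0, 0], [-0.042, -0.0145, 0, 0], [-0.042, -0.0145, 0, 0], [-0.042, -0.0145, 0, 0], [-0.042, -0.0145, 0, 0], [-0.042, -0.0145, 0, 0], [-0.042, -0.0145, 0, 0], [-0.042, -0.0145, 0, 0], [-0.042, -0.0145, 0, 0], [-0.042, -0.0145, 0, 0], [-0.042, -0.0145, 0, 0], [0, 0, 0, 0]])

```text
t: 2.35
position: [446.0, -335.0, 225.1]
ee_rot: [-2.273, -2.154, 0.078]
ft_force: [0.2, -0.8, -0.2]
gripper_width: 0.529
```

```bash
python3 st.py;python3 snap.py wrist w3
```

```text
t 2.35 pos [ 446.  -335.   225.1] F [ 0.2 -0.8 -0.2] T [ 0.04 -0.05  0.03] w 49.7
toolx [ 0.0528  0.9982 -0.0301] tooly [ 0.9977 -0.054  -0.041 ] toolz [-0.0426 -0.0278 -0.9987]
2.4 [ 447.39628743 -331.75821697  224.78885493] [-2.26854314 -2.15653588  0.07508098] [-0.52533401  0.58300322  0.34998391] [ 457.25768143 -246.17563329  401.19676621]
```

View pics/w3.png

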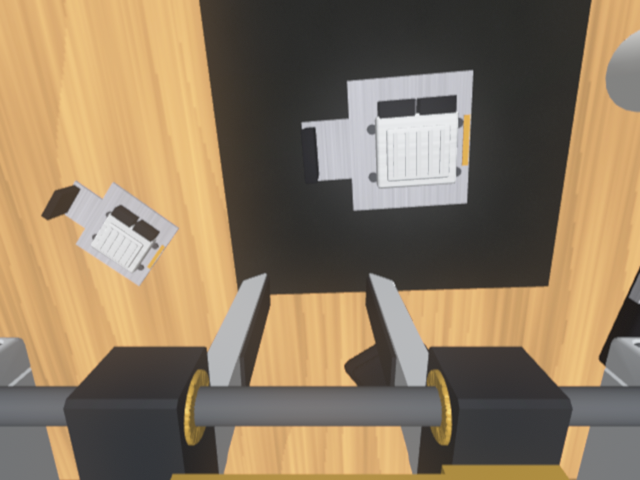

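Emit:
play_rows(commands=[[0, 0, 0, 0], [0, 0, 0, 0], [0, 0, 0, 0], [0, 0, 0, 0], [0, 0, 0, 0]])

```text
t: 2.9
position: [447.2, -328.3, 223.5]
ee_rot: [-2.262, -2.158, 0.074]
ft_force: [0.9, -0.8, 1.2]
gripper_width: 0.531
```

```bash
python3 st.py;python3 - <<'E'
from h import *
crop('pics/w3.png','pics/w3s.png',290,60,490,220,4)
E
```

```text
t 2.9 pos [ 447.2 -328.3  223.5] F [ 0.9 -0.8  1.2] T [ 0.05 -0.01  0.03] w 49.9
toolx [ 0.0464  0.9986 -0.0243] tooly [ 0.998  -0.0474 -0.0428] toolz [-0.0439 -0.0223 -0.9988]
```

View pics/w3s.png

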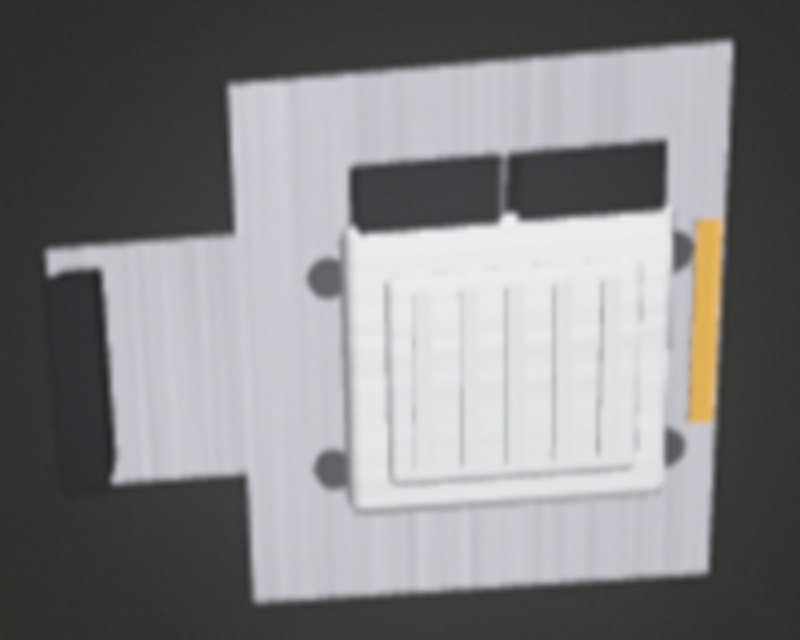

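```bash
cat > sheet.py <<'E'
from h import *
import pickle
from rig import arm
w3=pickle.load(open('pics/w3.pkl','rb')); sd=mk(arm.get_calibration('side'))
w=np.array([(60,65),(60,-65),(-60,-65),(-60,65)],float)
p1=np.array([(733,40),(710,573),(254,603),(228,83)])/4+[290,60]
p2=np.array([(490,140),(587,410),(280,472),(203,190)])/6+280
def f(p,z=None,cs=((w3,p1),(sd,p2))):
    z=p[3] if z is None else z
    co,si=np.cos(p[2]),np.sin(p[2]); P=np.c_[p[0]+co*w[:,0]-si*w[:,1],p[1]+si*w[:,0]+co*w[:,1],np.full(4,z)]
    return np.concatenate([(proj(c,P)-u).ravel() for c,u in cs])
for kw in ({},dict(cs=((w3,p1),)),dict(z=7),dict(z=7,cs=((w3,p1),))):
    r=least_squares(f,[535,-283,0.02,7],kwargs=kw);x,y,a=r.x[:3]
    print(r.x,'grip',x-100*np.cos(a),y-100*np.sin(a));print(r.fun.round(1))
for u,v in zip(p1,p2): print(tri([(w3,u),(sd,v)]))
# grip top face
g=np.array([(45,280),(62,495),(100,270),(115,475)])/4+[290,60]
for q in g: print('top48',plane(w3,q,51),'bot',plane(w3,q,7))
E
python3 sheet.py
```

```text
[ 5.33635734e+02 -2.82163486e+02  2.50275977e-02  6.21234085e+00] grip 433.66705144764103 -284.6659847467619
[ 0.3  0.4 -0.1 -0.3  0.7 -0.3  0.8  0.7 -1.2  0.  -1.3 -0.5 -1.1 -0.7
 -0.9  0.4]
[ 5.32729798e+02 -2.81840560e+02  2.50076187e-02  8.48711778e+00] grip 432.76106571912845 -284.3410614632283
[ 0.2 -0.1 -0.2 -0.  -0.  -0.  -0.   0.2]
[ 5.33489170e+02 -2.82186232e+02  2.50443930e-02  7.00000000e+00] grip 433.5205291959536 -284.6904096211026
[ 0.4  0.4  0.  -0.1  0.6 -0.1  0.7  0.7 -1.2 -0.1 -1.3 -0.6 -1.1 -0.9
 -0.9  0.2]
[ 5.33024116e+02 -2.81913737e+02  2.49906396e-02  7.00000000e+00] grip 433.0553413067414 -284.41254122958657
[-0.   0.1 -0.4 -0.3  0.2 -0.3  0.2  0.4]
(array([ 593.99558316, -214.92189445,    3.83226747]), [np.float64(1.440637035408479), np.float64(1.4406370354084912)])
(array([ 597.18639587, -346.43846441,    4.1410283 ]), [np.float64(1.0735099135729143), np.float64(1.0735099135732007)])
(array([ 476.02325328, -349.64782693,    4.38939265]), [np.float64(1.4820545727508068), np.float64(1.4820545727507)])
(array([ 472.73205923, -218.32822903,    7.09935201]), [np.float64(1.5358706269964402), np.float64(1.535870626996399)])
top48 [ 427.28838791 -260.11300156   51.        ] bot [ 423.52293648 -261.86414339    7.        ]
top48 [ 428.02229089 -309.10864663   51.        ] bot [ 424.34904971 -317.01578014    7.        ]
top48 [ 439.82833037 -258.59080574   51.        ] bot [ 437.63844308 -260.15069333    7.        ]
top48 [ 440.77259595 -304.9641378    51.        ] bot [ 438.70134964 -312.3505401     7.        ]
```

Emit:
play_rows(commands=[[0.009, -0.002, 0.02, -0.85], [0.009, -0.002, 0.02, -0.85], [0.009, -0.002, 0.02, -0.85], [0.009, -0.002, 0.02, -0.85], [0.009, -0.002, 0.015, -0.85], [0, 0, 0, 0]])

```text
t: 3.5
position: [437.5, -281.2, 126.0]
ee_rot: [-2.171, -2.254, 0.07]
ft_force: [0.1, 1.0, 0.1]
gripper_width: 0.533
```

```bash
python3 st.py
```

```text
t 3.5 pos [ 437.5 -281.2  126. ] F [0.1 1.  0.1] T [ 0.03 -0.04 -0.  ] w 50.1
toolx [-0.0382  0.999  -0.0227] tooly [ 0.9985  0.0373 -0.0398] toolz [-0.039  -0.0242 -0.9989]
```

Emit:
play_rows(commands=[[0, 0, 0.02, 0.3], [-0.001, -0.001, 0.02, 0.4], [0, 0, 0.02, 0], [0, 0, 0.02, 0], [0, 0, 0.015, 0], [0, 0, 0, 0]])

```text
t: 4.1
position: [440.6, -288.0, 33.0]
ee_rot: [2.19, 2.25, -0.065]
ft_force: [-0.6, -0.6, 1.5]
gripper_width: 0.533
```

```bash
python3 st.py; python3 snap.py side s1; python3 snap.py wrist w4; python3 -c "
from h import *
crop('pics/s1.png','pics/s1c.png',270,250,400,370,6)"
```

```text
t 4.1 pos [ 440.6 -288.    33. ] F [-0.6 -0.6  1.5] T [0.04 0.01 0.01] w 50.1
toolx [-0.0275  0.9992 -0.03  ] tooly [ 0.9992  0.0266 -0.029 ] toolz [-0.0281 -0.0308 -0.9991]
4.15 [ 441.20041929 -288.33762844   33.85806911] [ 2.18869811  2.2488125  -0.06472709] [-0.21735372  0.12002181  0.01296114] [ 328.58106525 -935.77681602 1006.82622465]
4.2 [ 441.57816468 -288.47359234   34.45414203] [ 2.18793307  2.24803462 -0.06410763] [0.38532347 0.11238154 0.10207889] [ 442.97790284 -198.73299634  209.97067073]
```

View pics/s1c.png

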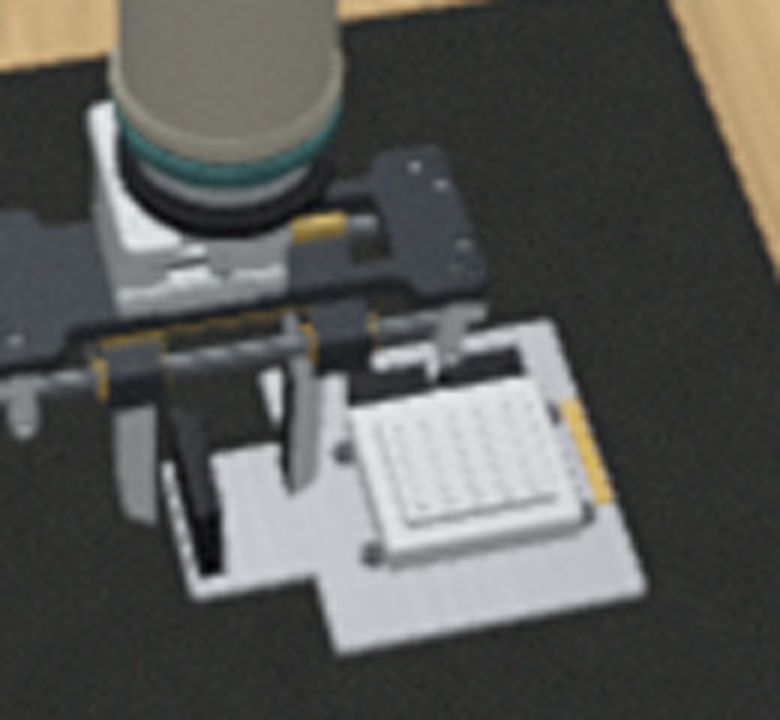

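View pics/w4.png

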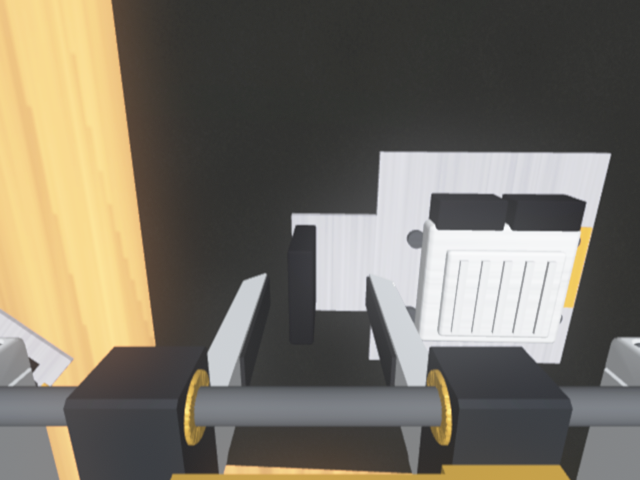

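Emit:
play_rows(commands=[[0.002, -0.005, 0.007, 0], [0.002, -0.003, 0.007, 0], [0, 0, 0.005, 0], [0, 0, 0, 0]])

```text
t: 4.6
position: [434.3, -286.2, 17.1]
ee_rot: [2.184, 2.244, -0.062]
ft_force: [-0.7, -0.2, -0.8]
gripper_width: 0.533
```

```bash
python3 st.py
```

```text
t 4.6 pos [ 434.3 -286.2   17.1] F [-0.7 -0.2 -0.8] T [ 0.04  0.05 -0.04] w 50.1
toolx [-0.0274  0.999  -0.0341] tooly [ 0.9994  0.0267 -0.0219] toolz [-0.021  -0.0347 -0.9992]
```

Emit:
play_rows(commands=[[0.001, -0.001, 0.003, 0], [0, 0, 0, 0]])

```text
t: 4.8
position: [433.2, -285.3, 13.9]
ee_rot: [2.184, 2.244, -0.062]
ft_force: [-0.2, -0.4, 0.2]
gripper_width: 0.532
```

Emit:
play_rows(commands=[[0, 0, 0, 0], [0, 0, 0, 0], [0, 0, 0, 0], [0, 0, 0, 0], [0, 0, 0, 0], [0, 0, 0, 0]], gripper=0, squeeze=45)

```text
t: 5.4
position: [433.8, -285.7, 14.6]
ee_rot: [2.184, 2.243, -0.061]
ft_force: [-3.4, 1.4, 6.3]
gripper_width: 0.132
```

```bash
python3 st.py
```

```text
t 5.4 pos [ 433.8 -285.7   14.6] F [-3.4  1.4  6.3] T [ 0.28 -0.42  0.02] w 12.4
toolx [-0.0269  0.999  -0.0349] tooly [ 0.9994  0.0262 -0.0206] toolz [-0.0197 -0.0354 -0.9992]
```

Emit:
play_rows(commands=[[0, 0, -0.01, 0], [0, 0, -0.02, 0], [0, 0, -0.02, 0], [0, 0, -0.02, 0], [0, 0, -0.02, 0], [0, 0, -0.02, 0], [0, 0, -0.015, 0], [0, 0, 0, 0]])

```text
t: 6.2
position: [430.5, -278.1, 144.5]
ee_rot: [-2.188, -2.25, 0.068]
ft_force: [1.0, 1.3, -3.0]
gripper_width: 0.123
```

```bash
python3 st.py; python3 snap.py side s2;python3 snap.py wrist w5; python3 -c "
from h import *
c=mk(__import__('rig').arm.get_calibration('side'))
print(plane(c,(428,300),0),plane(c,(430,270),90))
crop('pics/s2.png','pics/s2c.png',270,200,470,350,4)"
```

```text
t 6.2 pos [ 430.5 -278.1  144.5] F [ 1.   1.3 -3. ] T [-0.03  0.18  0.  ] w 11.6
toolx [-0.0283  0.9992 -0.0284] tooly [ 0.9991  0.0273 -0.0332] toolz [-0.0324 -0.0293 -0.999 ]
6.25 [ 429.84402691 -277.74278233  143.52944537] [-2.18664518 -2.24848519  0.06913124] [-0.36626579  0.02332643 -3.189003  ] [ 328.58106525 -935.77681602 1006.82622465]
6.3 [ 429.37654236 -277.48969801  142.65421259] [-2.18564397 -2.24739649  0.0697355 ] [-0.09026949 -0.67435156 -3.65716879] [ 432.80771241 -188.67539413  319.88485867]
[ 761.42084041 -233.8303004     0.        ] [ 758.87818002 -212.0627773    90.        ]
```

View pics/s2c.png

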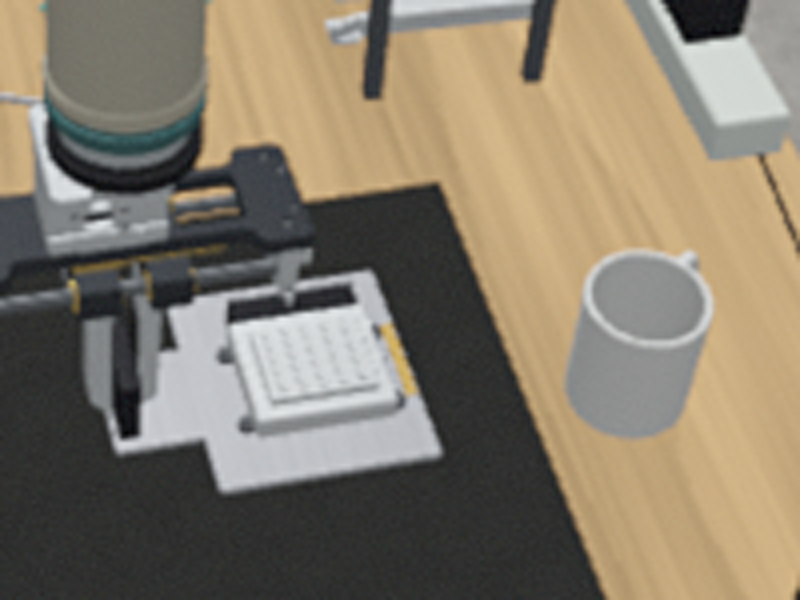

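View pics/w5.png

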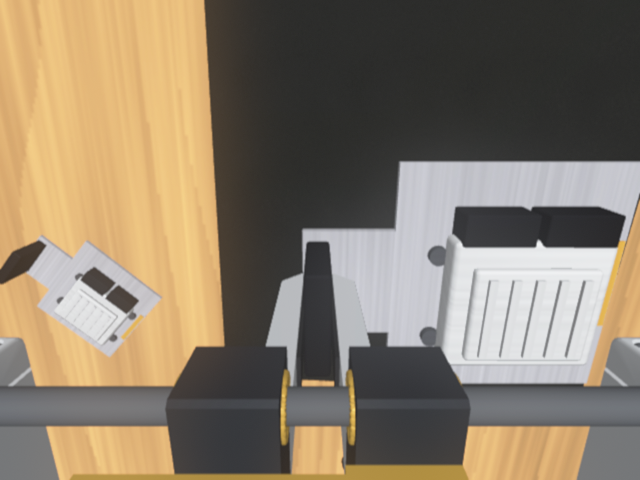

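Emit:
play_rows(commands=[[0.02, 0.003, 0, 0.3], [0.03, 0.003, 0, 0.3], [0.03, 0.003, 0, 0.3], [0.03, 0.003, 0, 0.3], [0.03, 0.003, 0, 0.3], [0.03, 0.003, 0, 0.3], [0.03, 0.003, 0, 0.3], [0.03, 0.003, 0, 0.3], [0.03, 0.003, 0, 0.3], [0.03, 0.003, 0, 0.3], [0.02, 0.003, 0, 0.3], [0, 0, 0, 0]])

```text
t: 7.5
position: [450.9, 43.9, 118.9]
ee_rot: [-2.241, -2.161, 0.102]
ft_force: [0.3, 0.2, -3.0]
gripper_width: 0.124
```

```bash
python3 st.py
```

```text
t 7.5 pos [450.9  43.9 118.9] F [ 0.3  0.2 -3. ] T [-0.01  0.17  0.  ] w 11.6
toolx [ 0.0354  0.999  -0.0287] tooly [ 0.9972 -0.0371 -0.0647] toolz [-0.0657 -0.0263 -0.9975]
```

Emit:
play_rows(commands=[[0.015, 0.004, -0.002, 0], [0.015, 0.004, -0.002, 0], [0.015, 0.004, -0.002, 0], [0.015, 0.004, -0.002, 0], [0, 0, 0, 0]])

```text
t: 8.0
position: [467.7, 103.6, 121.4]
ee_rot: [-2.241, -2.156, 0.114]
ft_force: [-0.8, 0.5, -2.5]
gripper_width: 0.123
```

```bash
python3 st.py
```

```text
t 8.0 pos [467.7 103.6 121.4] F [-0.8  0.5 -2.5] T [0.01 0.15 0.02] w 11.5
toolx [ 0.0377  0.9988 -0.0322] tooly [ 0.9966 -0.04   -0.072 ] toolz [-0.0732 -0.0294 -0.9969]
```

Emit:
play_rows(commands=[[0, -0.02, 0, 0], [0, -0.02, 0, 0], [0, -0.02, 0, 0], [0, 0, 0, 0]])

```text
t: 8.4
position: [406.1, 104.1, 125.4]
ee_rot: [-2.244, -2.155, 0.117]
ft_force: [0.8, -0.3, -3.4]
gripper_width: 0.125
```

```bash
python3 st.py
```

```text
t 8.4 pos [406.1 104.1 125.4] F [ 0.8 -0.3 -3.4] T [-0.01  0.16  0.03] w 11.8
toolx [ 0.0392  0.9986 -0.0347] tooly [ 0.9965 -0.0416 -0.0726] toolz [-0.0739 -0.0317 -0.9968]
```

Emit:
play_rows(commands=[[0, 0.02, 0, 0], [0, 0.02, 0, 0], [0, 0.02, 0, 0], [0, 0, 0, 0]])

```text
t: 8.8
position: [470.3, 99.4, 121.7]
ee_rot: [-2.248, -2.155, 0.114]
ft_force: [0.6, -0.4, -2.9]
gripper_width: 0.123
```

```bash
python3 st.py
```

```text
t 8.8 pos [470.3  99.4 121.7] F [ 0.6 -0.4 -2.9] T [0.08 0.18 0.06] w 11.6
toolx [ 0.0409  0.9985 -0.0356] tooly [ 0.9967 -0.0432 -0.0688] toolz [-0.0703 -0.0327 -0.997 ]
```

Emit:
play_rows(commands=[[0, 0, -0.008, 0], [0, 0, -0.008, 0], [0, 0, -0.008, 0], [0, 0, -0.008, 0], [0, 0, -0.008, 0], [0, 0, -0.008, 0], [0, 0, -0.008, 0], [0, 0, 0, 0]])

```text
t: 9.6
position: [472.5, 100.7, 183.5]
ee_rot: [-2.248, -2.154, 0.116]
ft_force: [0.4, 0.9, -2.1]
gripper_width: 0.121
```

```bash
python3 st.py
```

```text
t 9.6 pos [472.5 100.7 183.5] F [ 0.4  0.9 -2.1] T [0.06 0.11 0.  ] w 11.3
toolx [ 0.0413  0.9985 -0.0359] tooly [ 0.9966 -0.0437 -0.0698] toolz [-0.0713 -0.0329 -0.9969]
```

Emit:
play_rows(commands=[[0, 0, 0.03, 0], [0, 0, 0.03, 0], [0, 0, 0, 0]])

```text
t: 9.9
position: [469.8, 99.3, 123.7]
ee_rot: [-2.249, -2.156, 0.11]
ft_force: [-0.2, -0.2, -2.6]
gripper_width: 0.125
```

```bash
python3 st.py
```

```text
t 9.9 pos [469.8  99.3 123.7] F [-0.2 -0.2 -2.6] T [ 0.03  0.27 -0.02] w 11.7
toolx [ 0.0409  0.9986 -0.0344] tooly [ 0.9969 -0.0431 -0.0657] toolz [-0.067  -0.0316 -0.9973]
```

```bash
python3 snap.py side s3;python3 snap.py wrist w6; python3 -c "
from h import *
crop('pics/s3.png','pics/s3c.png',270,150,430,270,5)"
```

```text
9.95 [471.14325967  99.63688438 125.1446001 ] [-2.25040334 -2.15745271  0.10576511] [ 0.53244537 -0.20342152 -2.90102483] [ 328.58106525 -935.77681602 1006.82622465]
10.0 [472.41796776  99.91463662 126.18186994] [-2.25150783 -2.15848231  0.10198519] [ 1.01212334  0.0546286  -2.40688378] [485.36807026 189.06269203 300.71780776]
```

View pics/s3c.png

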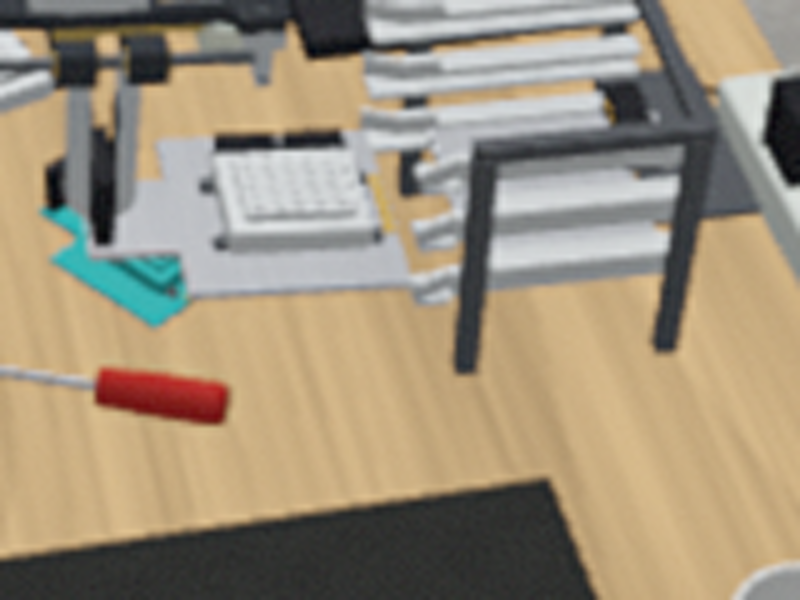

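View pics/w6.png

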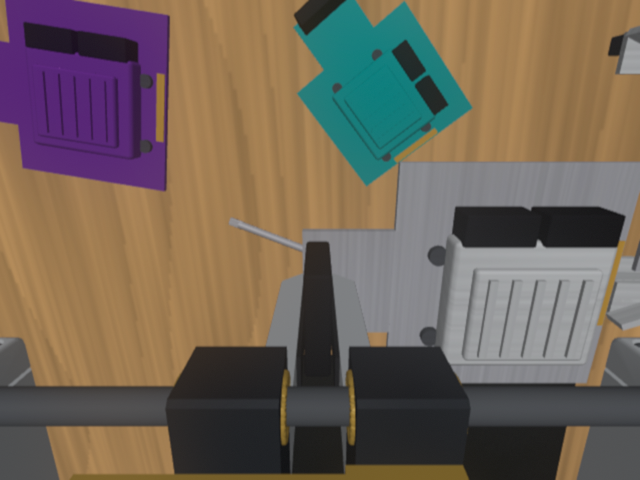

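```bash
cat > hold.py <<'E'
import sys
from rig import arm
for i in range(int(sys.argv[1])): arm.capture('wrist')
exec(open('st.py').read())
E
python3 st.py; python3 hold.py 3
```

```text
t 10.0 pos [472.4  99.9 126.2] F [ 1.   0.1 -2.4] T [ 0.05  0.15 -0.03] w 11.8
toolx [ 0.0412  0.9986 -0.0327] tooly [ 0.9973 -0.0431 -0.0603] toolz [-0.0616 -0.0301 -0.9976]
t 10.15 pos [473.7 100.3 127.3] F [-0.6  0.1 -2.4] T [ 0.09  0.18 -0.01] w 12.1
toolx [ 0.0412  0.9987 -0.0316] tooly [ 0.9975 -0.043  -0.0569] toolz [-0.0582 -0.0291 -0.9979]
```

Emit:
play_rows(commands=[[0.025, 0, -0.01, 0], [0.02, 0, -0.01, 0]])

```text
t: 10.35
position: [477.3, 143.3, 147.5]
ee_rot: [-2.261, -2.153, 0.099]
ft_force: [0.7, 0.8, -2.8]
gripper_width: 0.121
```

```bash
python3 st.py; python3 hold.py 3
```

```text
t 10.35 pos [477.3 143.3 147.5] F [ 0.7  0.8 -2.8] T [ 0.05  0.15 -0.02] w 11.4
toolx [ 0.0478  0.9983 -0.0334] tooly [ 0.9972 -0.0496 -0.0565] toolz [-0.058  -0.0306 -0.9978]
t 10.5 pos [477.5 143.5 147.4] F [-0.3 -0.1 -2.8] T [0.06 0.17 0.04] w 11.5
toolx [ 0.0448  0.9984 -0.0331] tooly [ 0.9974 -0.0466 -0.0553] toolz [-0.0567 -0.0306 -0.9979]
```

Emit:
play_rows(commands=[[0, 0, -0.01, 0], [0, 0, -0.01, 0], [0, 0, -0.01, 0], [0, 0, -0.01, 0], [0, 0, -0.01, 0]])

```text
t: 11.0
position: [479.5, 140.3, 200.9]
ee_rot: [-2.264, -2.151, 0.103]
ft_force: [0.3, -0.4, -2.9]
gripper_width: 0.121
```

```bash
python3 st.py; python3 hold.py 2
```

```text
t 11.0 pos [479.5 140.3 200.9] F [ 0.3 -0.4 -2.9] T [0.09 0.15 0.02] w 11.3
toolx [ 0.05    0.9981 -0.0363] tooly [ 0.997  -0.052  -0.0575] toolz [-0.0593 -0.0333 -0.9977]
t 11.1 pos [480.7 140.9 201.6] F [ 0.2  0.2 -2.5] T [ 0.12  0.15 -0.01] w 11.7
toolx [ 0.0497  0.9981 -0.035 ] tooly [ 0.9972 -0.0516 -0.0545] toolz [-0.0562 -0.0322 -0.9979]
```

Emit:
play_rows(commands=[[0, 0, 0.035, 0], [0, 0, 0.035, 0], [0, 0, 0, 0]])

```text
t: 11.4
position: [478.5, 139.4, 131.6]
ee_rot: [-2.266, -2.154, 0.091]
ft_force: [-0.5, -1.8, -3.4]
gripper_width: 0.126
```

```bash
python3 st.py; python3 hold.py 4
```

```text
t 11.4 pos [478.5 139.4 131.6] F [-0.5 -1.8 -3.4] T [0.05 0.32 0.  ] w 11.8
toolx [ 0.0498  0.9982 -0.0327] tooly [ 0.9974 -0.0514 -0.0499] toolz [-0.0515 -0.0301 -0.9982]
t 11.6 pos [483.  140.8 135.9] F [-0.  -0.1 -2.9] T [0.06 0.21 0.03] w 11.9
toolx [ 0.05    0.9983 -0.0288] tooly [ 0.9979 -0.0511 -0.0402] toolz [-0.0416 -0.0268 -0.9988]
```

Emit:
play_rows(commands=[[0.001, -0.001, -0.012, 0], [0.001, -0.001, -0.012, 0], [0.001, -0.001, -0.012, 0], [0.001, -0.001, -0.012, 0], [0.001, -0.001, -0.012, 0]])

```text
t: 12.1
position: [483.7, 148.6, 204.2]
ee_rot: [-2.273, -2.159, 0.063]
ft_force: [0.0, -0.3, -2.0]
gripper_width: 0.126
```

```bash
python3 hold.py 3
```

```text
t 12.25 pos [484.1 148.8 203.9] F [ 0.4 -0.3 -3.5] T [0.03 0.22 0.04] w 11.9
toolx [ 0.0506  0.9984 -0.0247] tooly [ 0.9982 -0.0514 -0.0307] toolz [-0.0319 -0.0231 -0.9992]
```

Emit:
play_rows(commands=[[0, 0, 0.035, 0], [0, 0, 0.035, 0], [0, 0, 0, 0]])

```text
t: 12.55
position: [486.2, 148.7, 135.8]
ee_rot: [-2.276, -2.164, 0.044]
ft_force: [-4.1, -1.3, 9.2]
gripper_width: 0.151
```

```bash
python3 hold.py 4; python3 snap.py side s4;python3 snap.py wrist w7; python3 -c "
from h import *
crop('pics/s4.png','pics/s4c.png',270,120,430,240,5)"
```

```text
t 12.75 pos [486.7 148.9 138.9] F [-4.5 -0.5  8. ] T [-0.25 -0.08  0.09] w 13.4
toolx [ 0.0504  0.9985 -0.019 ] tooly [ 0.9985 -0.0507 -0.0183] toolz [-0.0192 -0.018  -0.9997]
12.8 [486.74543761 148.87841608 138.99460769] [-2.27666128 -2.16432647  0.04100355] [-4.37432186 -0.99660946  7.10449977] [ 328.58106525 -935.77681602 1006.82622465]
12.85 [486.74586184 148.86209398 139.09551649] [ 2.27671489  2.16436931 -0.04086463] [-3.81772161 -0.56313825  7.4585581 ] [493.59028623 235.99647915 316.18492698]
```

View pics/s4c.png

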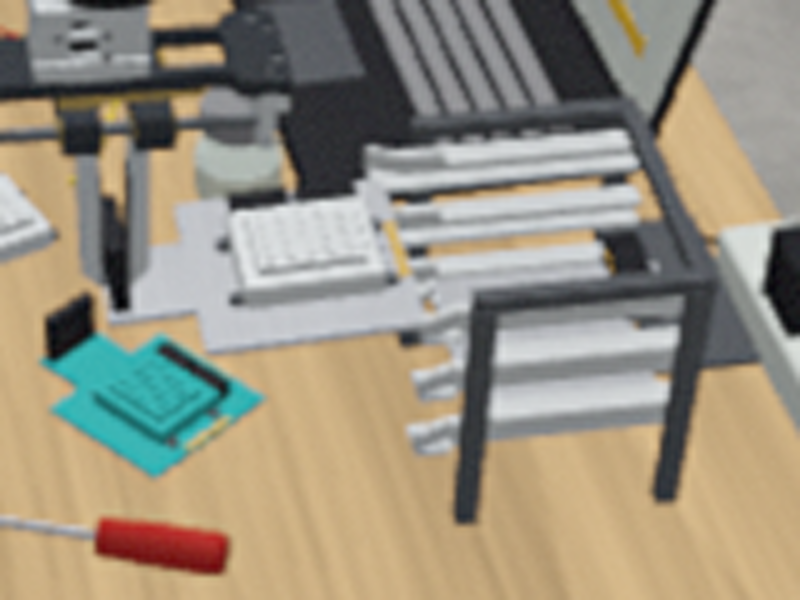

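View pics/w7.png

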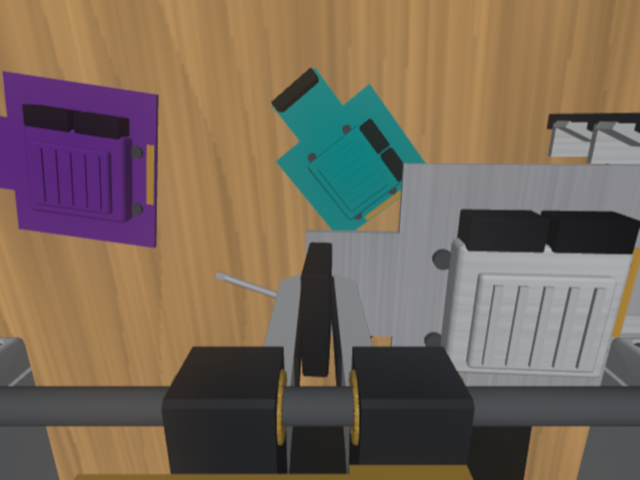

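Emit:
play_rows(commands=[[0, 0, -0.008, 0], [0, 0, -0.008, 0], [0, -0.007, 0, 0], [0, -0.008, 0, 0], [0, -0.008, 0, 0]])

```text
t: 13.35
position: [464.0, 150.1, 159.3]
ee_rot: [2.278, 2.162, -0.038]
ft_force: [0.0, 0.1, -2.4]
gripper_width: 0.124
```

```bash
python3 hold.py 2; python3 snap.py side s5;python3 snap.py wrist w8; python3 -c "
from h import *
crop('pics/s5.png','pics/s5c.png',270,120,430,240,5)"
```

```text
t 13.45 pos [462.8 150.1 159.1] F [-0.3  0.2 -2.8] T [ 0.05  0.24 -0.03] w 11.7
toolx [ 0.051   0.9985 -0.0186] tooly [ 0.9985 -0.0513 -0.0175] toolz [-0.0184 -0.0177 -0.9997]
13.5 [464.14043466 150.1623939  159.21093416] [ 2.2768421   2.1626808  -0.03794332] [-0.1324854  -0.49969687 -2.1968756 ] [ 328.58106525 -935.77681602 1006.82622465]
13.55 [465.00525048 150.20739495 159.32006083] [ 2.27680229  2.16188677 -0.03647243] [-0.30335307  0.25798631 -2.67771517] [470.65749813 237.18604534 336.44736135]
```

View pics/s5c.png

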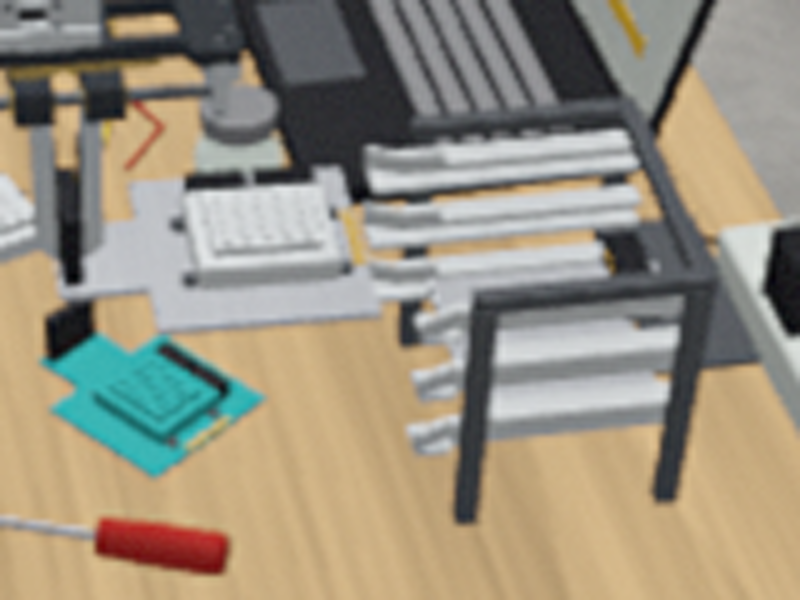

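View pics/w8.png

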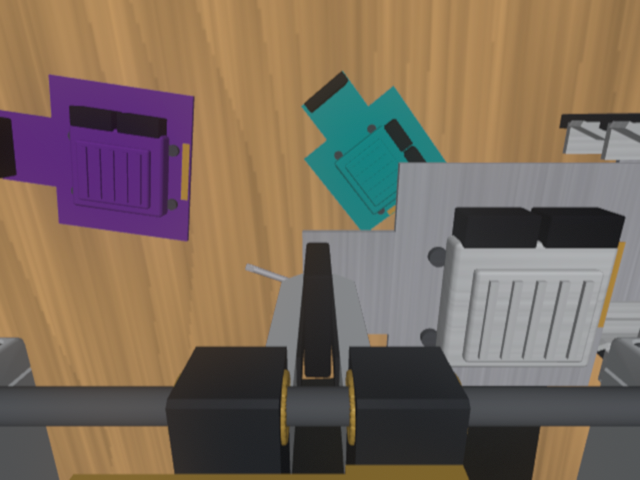

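```bash
cat > held.py <<'E'
from h import *
import pickle
from rig import arm
W=pickle.load(open('pics/w8.pkl','rb')); S=pickle.load(open('pics/s5.pkl','rb'))
st=arm.get_state(); M=R.from_rotvec(st['ee_rot']).as_matrix(); g0=st['position']-19*M[:,2]
# coordinates rel. to grip point, upper face z=-26
top=-26
Wp=[((397,163),(40,65,top)),((395,230),(40,30,top))]
Sp=[((163,332),(40,-65,top)),((380,315),(160,-65,top)),((132,185),(40,65,top)),((345,168),(160,65,top))]
O=[(W,np.array(u,float),np.array(w,float),1.) for u,w in Wp]+[(S,np.array(u)/5+[270,120],np.array(w,float),1.) for u,w in Sp]
def f(p):
    Q=R.from_euler('ZYX',p[3:6]).as_matrix()
    e=[(proj(c,Q@w+p[:3])-u).ravel() for c,u,w,_ in O]
    # bias for side cam common offset
    return np.concatenate([*[a - (p[6:8] if i>=len(Wp) else 0) for i,a in enumerate(e)],(p[:3]-g0)/1.5,p[6:8]/2])
r=least_squares(f,np.r_[g0,-0.05,0,0,0,0]); np.set_printoptions(suppress=True)
cov=np.linalg.inv(r.jac.T@r.jac)*.5
print('g0',g0.round(1),'fit',r.x.round(4));print(np.sqrt(np.diag(cov)).round(4));print(r.fun.round(2))
Q=R.from_euler('ZYX',r.x[3:6]).as_matrix(); tail=r.x[:3]+Q@[160,0,-28]
Rk=np.array([733.35,141.26,94.82]); A=R.from_euler('z',-0.0455).as_matrix()
print('tail',tail.round(1),'in rail',(A.T@(tail-Rk)).round(1),'yawrel',r.x[3]+.0455)
M2=np.c_[M[:,1],M[:,0],-M[:,2]]; print('tool-as-sheet euler',R.from_matrix(M2).as_euler('ZYX').round(4))
t2=g0+R.from_euler('ZYX',[R.from_matrix(M2).as_euler('ZYX')[0],0,0]).as_matrix()@[160,0,-28]; print('level tail',(A.T@(t2-Rk)).round(1))
E
python3 held.py
```

```text
g0 [465.3 150.5 178.3] fit [464.7753 150.3906 177.6109  -0.034    0.0433   0.0013  -1.2141  -0.0658]
[0.6884 0.5782 0.9741 0.0087 0.016  0.0175 0.3744 0.6049]
[ 0.67 -0.62 -0.55  0.68  0.14 -0.31  1.19 -0.01 -0.41 -0.27 -1.22  0.58
 -0.35 -0.1  -0.47 -0.61 -0.03]
tail [623.3 145.  142.7] in rail [-110.1   -1.2   47.9] yawrel 0.01147027468709133
tool-as-sheet euler [-0.0519  0.0148 -0.018 ]
level tail [-108.2   -4.    55.5]
```

Emit:
play_rows(commands=[[0.001, 0, 0.02, 0.2], [0.001, 0, 0.02, 0.2], [0, 0, 0, 0]])

```text
t: 13.85
position: [466.3, 151.9, 118.6]
ee_rot: [2.284, 2.152, -0.032]
ft_force: [0.2, -0.9, -3.0]
gripper_width: 0.126
```

```bash
python3 hold.py 3; python3 snap.py side s6;python3 snap.py scene c6; python3 -c "
from h import *
crop('pics/s6.png','pics/s6c.png',270,120,430,240,5)
crop('pics/c6.png','pics/c6c.png',250,240,410,370,5)"
```

```text
t 14.0 pos [468.1 152.4 120.8] F [ 0.  -0.8 -2.7] T [ 0.05  0.16 -0.03] w 11.7
toolx [ 0.0592  0.9981 -0.0154] tooly [ 0.9982 -0.0593 -0.0076] toolz [-0.0085 -0.0149 -0.9999]
14.05 [468.37249215 152.45452533 121.08881559] [ 2.28253062  2.15075289 -0.02453346] [ 0.3193839   0.37964489 -2.6589671 ] [ 328.58106525 -935.77681602 1006.82622465]
14.1 [468.37220363 152.53030072 121.20659399] [ 2.28247213  2.15074873 -0.02403774] [ 0.55342524  0.28085032 -3.52988426] [1252.57168594  676.38098138  926.85072296]
```

View pics/s6c.png

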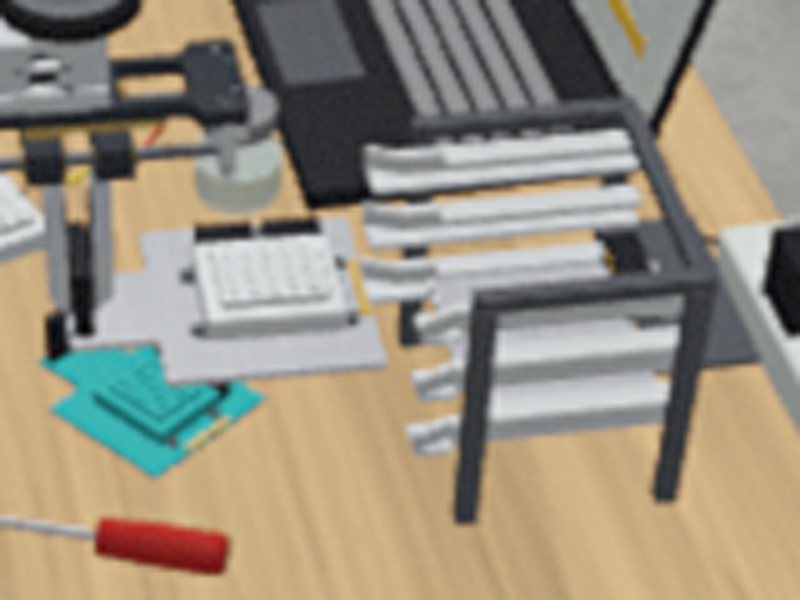

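View pics/c6c.png

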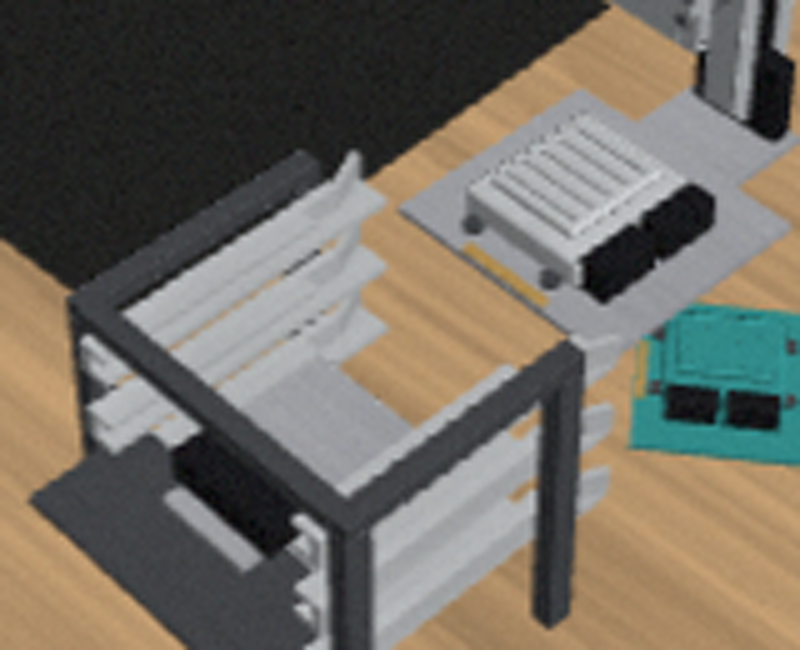

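```bash
cat > held2.py <<'E'
from h import *
from rig import arm
np.set_printoptions(suppress=True)
Rk=np.array([733.35,141.26,94.82]); A=R.from_euler('z',-0.0455).as_matrix()
def fit(obs,tool=True,sb=1.5):
    st=arm.get_state(); M=R.from_rotvec(st['ee_rot']).as_matrix(); g0=st['position']-19*M[:,2]+np.array([0,.5,0])
    cams={n:mk(arm.get_calibration(n)) for n in ('side','scene')}
    yaw=R.from_matrix(np.c_[M[:,1],M[:,0],-M[:,2]]).as_euler('ZYX')
    def f(p):
        Q=R.from_euler('ZYX',p[3:6]).as_matrix(); e=[]
        for n,u,w in obs:
            b=p[6:8] if n=='side' else p[8:10]
            e.append((proj(cams[n],Q@np.array(w,float)+p[:3])-np.array(u)).ravel()-b)
        return np.concatenate(e+[(p[:3]-g0)/1.0,p[6:10]/sb,[(p[3]-yaw[0])/.01]])
    r=least_squares(f,np.r_[g0,yaw[0],0.02,0,0,0,0,0]); cov=np.linalg.inv(r.jac.T@r.jac)*.5
    print('fit',r.x.round(3));print('sd',np.sqrt(np.diag(cov)).round(3));print(r.fun.round(1))
    Q=R.from_euler('ZYX',r.x[3:6]).as_matrix(); tail=r.x[:3]+Q@[160,0,-28]
    print('tail in rail',(A.T@(tail-Rk)).round(1),'grip in rail',(A.T@(r.x[:3]-Rk)).round(1),'tool grip in rail',(A.T@(g0-Rk)).round(1),'yawrel',(r.x[3]+.0455).round(4),'tool euler',yaw.round(4))
if __name__=='__main__':
    s=lambda u:np.array(u)/5+[270,120]; c=lambda u:np.array(u)/5+[250,240]
    t=-26
    fit([('side',s((167,380)),(40,-65,t)),('side',s((383,362)),(160,-65,t)),('side',s((350,218)),(160,65,t)),('side',s((142,235)),(40,65,t)),
     ('scene',c((398,210)),(160,-65,t)),('scene',c((585,90)),(40,-65,t)),('scene',c((790,228)),(40,65,t))])
    # rail check in the two cameras: top rail mouth inner tips
    cams={n:mk(arm.get_calibration(n)) for n in ('side','scene')}
    for w in [(-90,-57,80),(-90,-57,40),(-90,-57,0),(-90,57,80)]:
        P=A@np.array(w,float)+Rk-[0,0,40] if 0 else A@(np.array(w,float)-[0,0,40])+Rk
        print(w,'scene crop',((proj(cams['scene'],P)[0]-[250,240])*5).round(0),'side crop',((proj(cams['side'],P)[0]-[270,120])*5).round(0))
E
python3 held2.py
```

```text
fit [468.644 153.322 140.104  -0.063   0.012  -0.002  -0.782  -0.155  -0.132
  -0.469]
sd [0.675 0.68  0.687 0.006 0.014 0.015 0.42  0.556 0.477 0.526]
[ 0.   0.   0.7  0.2 -0.7  0.1 -0.4 -0.4  0.  -0.2 -0.5 -0.1  0.5  0.1
  0.1  0.  -0.1 -0.5 -0.1 -0.1 -0.3 -0.4]
tail in rail [-105.3   -2.9   15.4] grip in rail [-265.     0.    45.3] tool grip in rail [-265.1   -0.    45.4] yawrel -0.0177 tool euler [-0.0595  0.0066 -0.0148]
(-90, -57, 80) scene crop [388. 199.] side crop [411. 315.]
(-90, -57, 40) scene crop [388. 264.] side crop [407. 371.]
(-90, -57, 0) scene crop [388. 326.] side crop [403. 425.]
(-90, 57, 80) scene crop [577. 335.] side crop [370. 189.]
```

Emit:
play_rows(commands=[[0.001, 0, 0.004, -0.45], [0, 0, 0.004, -0.4], [0, 0.01, 0, 0], [0, 0.01, 0, 0], [0, 0.01, 0, 0]])

```text
t: 14.6
position: [500.7, 152.7, 114.1]
ee_rot: [2.263, 2.17, -0.02]
ft_force: [1.1, 0.5, -2.8]
gripper_width: 0.129
```

```bash
cat > rel.py <<'E'
from h import *
from rig import arm
import sys
for i in range(int(sys.argv[1]) if len(sys.argv)>1 else 0): arm.capture('scene')
np.set_printoptions(suppress=True)
Rk=np.array([733.35,141.26,94.82]); A=R.from_euler('z',-0.0455).as_matrix()
st=arm.get_state(); M=R.from_rotvec(st['ee_rot']).as_matrix(); g0=st['position']-19*M[:,2]+np.array([0,.5,0])
e=R.from_matrix(np.c_[M[:,1],M[:,0],-M[:,2]]).as_euler('ZYX')
g=A.T@(g0-Rk); print('t',round(st['t'],2),'grip in rail',g.round(1),'nominal tail x,y',(g[0]+160).round(1),(g[1]+160*np.sin(e[0]+.0455)).round(1),'yawrel,pitch,roll',(e[0]+.0455).round(4),e[1:].round(4),'F rack',(A.T@st['ft_force']).round(1),'T',(A.T@st['torque']).round(2),'w',round(st['gripper_width']*94,1))
E
python3 rel.py; python3 rel.py 2
```

```text
t 14.6 grip in rail [-232.9    1.6   38.3] nominal tail x,y -72.9 2.1 yawrel,pitch,roll 0.0034 [ 0.0047 -0.0134] F rack [ 1.1  0.6 -2.8] T [0.01 0.27 0.04] w 12.1
t 14.7 grip in rail [-231.4    1.5   38.4] nominal tail x,y -71.4 1.8 yawrel,pitch,roll 0.0022 [ 0.0022 -0.0131] F rack [ 1.  -0.4 -3.8] T [ 0.03  0.25 -0.01] w 11.6
```

Emit:
play_rows(commands=[[-0.001, 0, 0.002, 0], [0, 0, 0.002, 0], [0, 0, 0.001, 0]])

```text
t: 15.0
position: [501.8, 151.1, 108.6]
ee_rot: [2.265, 2.168, -0.019]
ft_force: [-0.8, -0.1, -3.1]
gripper_width: 0.128
```

```bash
python3 rel.py 2
```

```text
t 15.1 grip in rail [-231.8    0.    32.8] nominal tail x,y -71.8 0.3 yawrel,pitch,roll 0.0017 [ 0.0035 -0.0135] F rack [-0.5  0.  -2.8] T [0.01 0.31 0.03] w 11.5
```

Emit:
play_rows(commands=[[0, 0, 0.0015, 0], [0, 0, 0.001, 0]])

```text
t: 15.3
position: [501.7, 151.4, 106.4]
ee_rot: [2.264, 2.168, -0.018]
ft_force: [-2.0, 1.4, 2.3]
gripper_width: 0.125
```

```bash
python3 rel.py 2
```

```text
t 15.4 grip in rail [-231.9    0.4   30.8] nominal tail x,y -71.9 0.7 yawrel,pitch,roll 0.0022 [ 0.003  -0.0129] F rack [-1.7 -0.1  2. ] T [-0.17  0.17 -0.06] w 11.8
```

Emit:
play_rows(commands=[[0, 0, -0.001, 0], [0, 0.008, 0, 0], [0, 0.008, 0, 0], [0, 0.008, 0, 0], [0, 0.006, 0, 0]])

```text
t: 15.9
position: [533.8, 149.9, 107.2]
ee_rot: [2.264, 2.168, -0.019]
ft_force: [-0.1, -0.2, -3.5]
gripper_width: 0.123
```

```bash
python3 rel.py 1
```

```text
t 15.95 grip in rail [-198.5    0.2   31.5] nominal tail x,y -38.5 0.5 yawrel,pitch,roll 0.0019 [ 0.0017 -0.0132] F rack [ 1.9 -0.6 -1.9] T [ 0.03  0.1  -0.01] w 11.7
```

Emit:
play_rows(commands=[[0, 0.008, 0, 0], [0, 0.008, 0, 0], [0, 0.008, 0, 0], [0, 0.004, 0, 0]])

```text
t: 16.35
position: [565.1, 148.2, 107.0]
ee_rot: [2.264, 2.167, -0.018]
ft_force: [-0.8, 0.1, -2.3]
gripper_width: 0.123
```

```bash
python3 rel.py 1; python3 snap.py side s7;python3 snap.py scene c7; python3 -c "
from h import *
crop('pics/s7.png','pics/s7c.png',290,120,430,225,5)
crop('pics/c7.png','pics/c7c.png',250,240,410,370,5)"
```

```text
t 16.4 grip in rail [-167.9    0.    31.2] nominal tail x,y -7.9 0.3 yawrel,pitch,roll 0.0014 [ 0.002  -0.0134] F rack [ 1.1  0.3 -2.7] T [ 0.1   0.15 -0.03] w 11.7
16.45 [564.76915543 148.19960549 106.94432282] [ 2.2643371   2.16693873 -0.0180913 ] [ 0.19437312  0.42416834 -2.96160407] [ 328.58106525 -935.77681602 1006.82622465]
16.5 [564.29678716 148.20125278 106.96940262] [ 2.26416718  2.16733857 -0.0185383 ] [ 0.2044017 -0.1640713 -2.281698 ] [1252.57168594  676.38098138  926.85072296]
```

View pics/s7c.png

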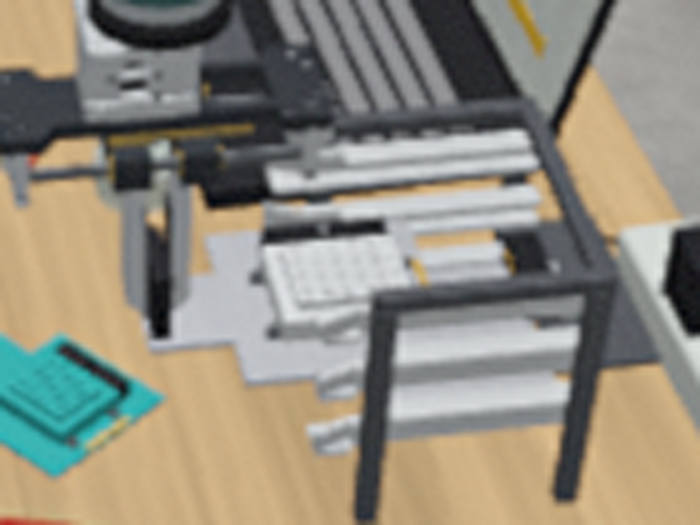

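View pics/c7c.png

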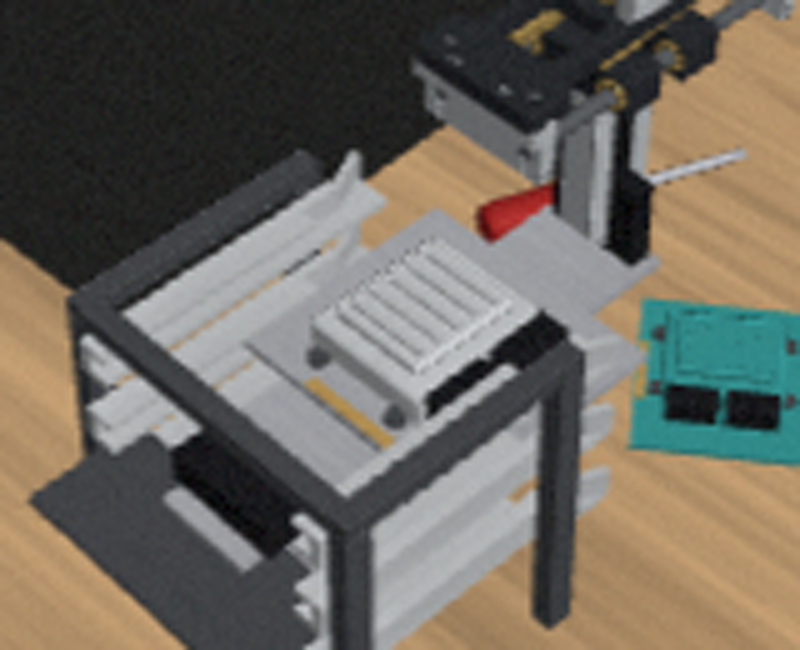

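Emit:
play_rows(commands=[[0, 0.008, 0, 0], [0, 0.008, 0, 0], [0, 0.008, 0, 0], [0, 0.008, 0, 0], [0, 0.004, 0, 0]])

```text
t: 17.0
position: [601.8, 147.0, 107.2]
ee_rot: [2.264, 2.169, -0.02]
ft_force: [-1.2, -0.0, -0.9]
gripper_width: 0.123
```

```bash
python3 rel.py 1
python3 - <<'E'
from h import *
import pickle
w1=pickle.load(open('pics/w1.pkl','rb'))
Rk=np.array([733.35,141.26,94.82]); A=R.from_euler('z',-0.0455).as_matrix()
for u in [(490,285),(466,478)]:
  for z in (5,10,15,18): print(z,(A.T@(plane(w1,np.array(u)/3+[290,0],94.8+z)-Rk)).round(1))
E
```

```text
t 17.05 grip in rail [-131.     0.4   31.3] nominal tail x,y 29.0 0.8 yawrel,pitch,roll 0.0023 [ 0.0036 -0.0134] F rack [ 1.2  0.3 -2.5] T [-0.06 -0.02  0.  ] w 12.0
5 [37.8 29.9  5. ]
10 [36.2 29.4 10. ]
15 [34.6 29.  15. ]
18 [33.6 28.8 18. ]
5 [ 38.7 -29.2   5. ]
10 [ 37.  -28.8  10. ]
15 [ 35.4 -28.4  15. ]
18 [ 34.4 -28.2  18. ]
```

Emit:
play_rows(commands=[[0, 0.003, 0, 0], [0, 0.003, 0, 0], [0, 0.003, 0, 0]])

```text
t: 17.35
position: [611.1, 146.6, 107.2]
ee_rot: [2.265, 2.169, -0.021]
ft_force: [-2.3, 1.0, -0.3]
gripper_width: 0.124
```

```bash
python3 rel.py 0
```

```text
t 17.35 grip in rail [-122.3    0.6   31.3] nominal tail x,y 37.7 0.9 yawrel,pitch,roll 0.0024 [ 0.0053 -0.0134] F rack [-2.4  0.9 -0.3] T [-0.16  0.29 -0.08] w 11.7
```

Emit:
play_rows(commands=[[0, 0.003, 0, 0], [0, 0.002, 0, 0]])

```text
t: 17.55
position: [614.1, 146.6, 107.2]
ee_rot: [2.267, 2.172, -0.027]
ft_force: [-9.8, 0.6, 4.9]
gripper_width: 0.127
```

```bash
python3 rel.py 0
```

```text
t 17.55 grip in rail [-119.2    0.7   31.3] nominal tail x,y 40.8 1.1 yawrel,pitch,roll 0.0028 [ 0.0101 -0.0139] F rack [-9.8  0.1  4.9] T [-0.24  1.47 -0.14] w 11.9
```

Emit:
play_rows(commands=[[0, 0.002, -0.0005, 0], [0, 0.002, -0.0003, 0]])

```text
t: 17.75
position: [614.1, 146.5, 108.3]
ee_rot: [-2.265, -2.173, 0.036]
ft_force: [-8.2, 1.0, 5.5]
gripper_width: 0.125
```

```bash
python3 rel.py 0
```

```text
t 17.75 grip in rail [-119.     0.6   32.5] nominal tail x,y 41.0 1.2 yawrel,pitch,roll 0.0037 [ 0.0179 -0.0149] F rack [-8.3  0.6  5.5] T [-0.39  0.95 -0.13] w 11.8
```

Emit:
play_rows(commands=[[0, 0.002, -0.0003, 0], [0, 0.002, -0.0003, 0]])

```text
t: 17.95
position: [614.2, 146.5, 109.5]
ee_rot: [-2.261, -2.17, 0.046]
ft_force: [-7.8, -0.2, 4.5]
gripper_width: 0.128
```

```bash
python3 rel.py 0
```

```text
t 17.95 grip in rail [-118.8    0.6   33.7] nominal tail x,y 41.2 1.3 yawrel,pitch,roll 0.0044 [ 0.0255 -0.0158] F rack [-7.8 -0.6  4.5] T [-0.37  1.03 -0.09] w 12.0
```

Emit:
play_rows(commands=[[0, 0, 0, 0], [0, 0, 0, 0], [0, 0, 0, 0]], gripper=0.045)

```text
t: 18.25
position: [616.2, 146.8, 110.4]
ee_rot: [-2.262, -2.172, 0.04]
ft_force: [0.6, -0.8, -1.1]
gripper_width: 0.344
```

```bash
python3 rel.py 1; python3 snap.py scene c8; python3 snap.py wrist w9; python3 -c "
from h import *
crop('pics/c8.png','pics/c8c.png',250,240,410,370,5)"
```

```text
t 18.3 grip in rail [-116.8    0.9   34.6] nominal tail x,y 43.2 1.7 yawrel,pitch,roll 0.0048 [ 0.0213 -0.0149] F rack [0.4 0.3 0.7] T [-0.01 -0.01 -0.02] w 35.9
18.35 [616.06599043 146.71620257 110.34151137] [-2.26201023 -2.17206229  0.04055937] [-0.59614284 -0.31379359 -0.29630353] [1252.57168594  676.38098138  926.85072296]
18.4 [615.83474703 146.65283809 110.23292969] [-2.26186783 -2.17183376  0.04123978] [-0.12941808  0.00741851  0.4986753 ] [622.69542946 233.15316796 287.83244276]
```

View pics/c8c.png

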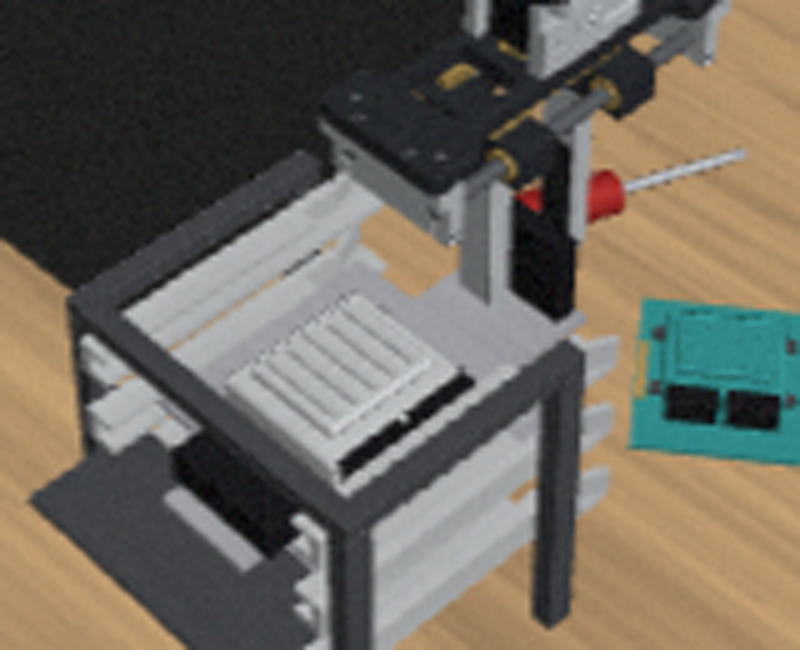

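View pics/w9.png

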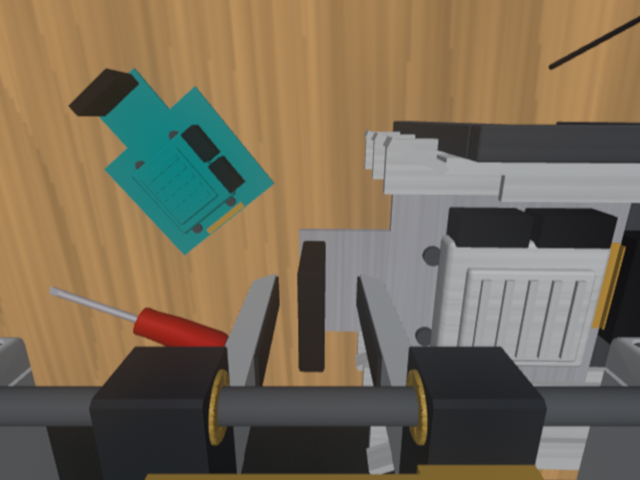

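Emit:
play_rows(commands=[[0, 0, -0.01, 0], [0, 0, -0.01, 0], [0, 0, -0.01, 0], [0, 0, -0.01, 0], [0, 0, -0.012, 0]])

```text
t: 18.9
position: [617.0, 147.2, 165.8]
ee_rot: [-2.262, -2.172, 0.042]
ft_force: [-1.0, 0.3, -0.1]
gripper_width: 0.477
```

```bash
python3 rel.py 2
```

```text
t 19.0 grip in rail [-114.5    1.9   91.4] nominal tail x,y 45.5 2.6 yawrel,pitch,roll 0.0045 [ 0.0187 -0.0142] F rack [ 0.6 -0.1 -0.1] T [-0.04 -0.    0.02] w 44.9
```

Emit:
play_rows(commands=[[0, 0, 0.028, 0], [0, 0, 0.028, 0], [0, 0, 0, 0]])

```text
t: 19.3
position: [619.0, 147.3, 112.0]
ee_rot: [-2.265, -2.175, 0.03]
ft_force: [-1.2, 0.8, 0.5]
gripper_width: 0.478
```

```bash
python3 rel.py 4
```

```text
t 19.5 grip in rail [-111.     2.5   40.4] nominal tail x,y 49.0 3.3 yawrel,pitch,roll 0.0048 [ 0.0067 -0.0103] F rack [ 0.4 -0.7  0.5] T [ 0.06  0.02 -0.02] w 45.1
```

Emit:
play_rows(commands=[[-0.001, 0, -0.01, 0], [-0.001, 0, -0.01, 0], [0, 0, -0.01, 0], [0, 0, -0.01, 0], [0, 0, -0.012, 0]])

```text
t: 20.0
position: [624.2, 146.7, 175.7]
ee_rot: [2.263, 2.172, -0.013]
ft_force: [0.4, 0.4, -0.4]
gripper_width: 0.479
```

```bash
python3 rel.py 2
```

```text
t 20.1 grip in rail [-107.8    1.6  101.2] nominal tail x,y 52.2 2.3 yawrel,pitch,roll 0.0046 [-0.0017 -0.0077] F rack [ 0.3  0.1 -0.1] T [ 0.03 -0.02  0.01] w 45.4
```

Emit:
play_rows(commands=[[0, 0, 0.029, 0], [0, 0, 0.029, 0], [0, 0, 0, 0]])

```text
t: 20.4
position: [627.1, 147.2, 119.6]
ee_rot: [2.26, 2.17, -0.001]
ft_force: [0.4, -0.2, -0.8]
gripper_width: 0.475
```

```bash
python3 rel.py 4
```

```text
t 20.6 grip in rail [-103.3    2.6   48.3] nominal tail x,y 56.7 3.3 yawrel,pitch,roll 0.0048 [-0.0133 -0.0039] F rack [-0.3  1.3 -1.3] T [-0.    0.12  0.  ] w 45.4
```

Emit:
play_rows(commands=[[-0.001, -0.003, 0.005, 0], [-0.001, 0, 0.005, 0], [0, 0, 0.005, 0]])

```text
t: 20.9
position: [629.7, 146.4, 111.7]
ee_rot: [2.255, 2.165, 0.018]
ft_force: [0.5, 0.1, 0.1]
gripper_width: 0.48
```

```bash
python3 rel.py 2;python3 st.py; python3 snap.py wrist w10
```

```text
t 21.0 grip in rail [-104.9    0.9   35. ] nominal tail x,y 55.1 1.7 yawrel,pitch,roll 0.0049 [-0.0171 -0.0025] F rack [-0.6  0.5  0.1] T [ 0.03 -0.01  0.02] w 45.1
t 21.0 pos [628.9 146.4 110.9] F [-0.6  0.5  0.1] T [ 0.03 -0.01  0.02] w 45.1
toolx [ 0.0406  0.9992 -0.0025] tooly [ 0.999  -0.0406  0.0171] toolz [ 0.017  -0.0032 -0.9999]
21.05 [629.06511359 146.47364193 111.0806153 ] [2.25581457 2.16600884 0.01607136] [-0.81300492  0.8675729  -0.86812584] [628.50013898 230.92333617 289.42548452]
```

View pics/w10.png

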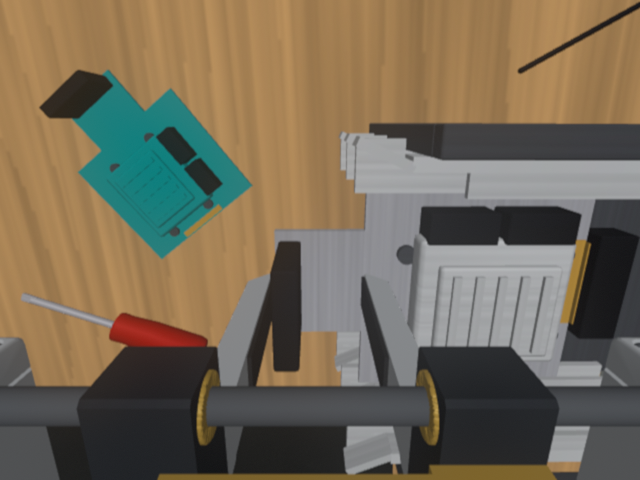

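Emit:
play_rows(commands=[[-0.001, 0, 0.004, -0.2], [0, 0.003, 0.001, 0]])

```text
t: 21.25
position: [630.6, 145.4, 105.9]
ee_rot: [2.253, 2.172, 0.012]
ft_force: [-7.5, -0.4, 5.9]
gripper_width: 0.48
```

```bash
python3 rel.py 2
```

```text
t 21.35 grip in rail [-103.1    0.    29.9] nominal tail x,y 56.9 1.4 yawrel,pitch,roll 0.0088 [-0.0138 -0.0029] F rack [-4.7 -0.5  1.1] T [-0.15  1.2   0.02] w 45.1
```

Emit:
play_rows(commands=[[0, 0.004, 0, 0]])

```text
t: 21.45
position: [630.7, 145.4, 105.3]
ee_rot: [2.257, 2.176, 0.002]
ft_force: [-11.0, 0.4, 8.6]
gripper_width: 0.48
```

```bash
python3 rel.py 0; python3 rel.py 2
```

```text
t 21.45 grip in rail [-102.9    0.    29.5] nominal tail x,y 57.1 1.5 yawrel,pitch,roll 0.0091 [-0.0057 -0.0036] F rack [-11.   -0.1   8.6] T [-0.08  2.87 -0.06] w 45.1
t 21.55 grip in rail [-102.9    0.    29.4] nominal tail x,y 57.1 1.4 yawrel,pitch,roll 0.009 [-0.0054 -0.0037] F rack [-9.5 -0.4  4.9] T [-0.15  2.18  0.03] w 45.0
```

Emit:
play_rows(commands=[[0, 0.005, -0.002, -0.2]])

```text
t: 21.65
position: [630.9, 145.4, 105.9]
ee_rot: [2.257, 2.185, -0.01]
ft_force: [-8.8, 1.4, -0.9]
gripper_width: 0.481
```

```bash
python3 rel.py 0; python3 rel.py 1
```

```text
t 21.65 grip in rail [-102.5    0.1   30.1] nominal tail x,y 57.5 2.1 yawrel,pitch,roll 0.013 [ 0.0042 -0.0046] F rack [-8.9  1.  -0.9] T [-0.    1.97 -0.08] w 45.2
t 21.7 grip in rail [-101.9    0.1   30.1] nominal tail x,y 58.1 2.1 yawrel,pitch,roll 0.0131 [ 0.0041 -0.0046] F rack [-7.8 -0.7 -0.2] T [-0.02  1.86 -0.12] w 44.9
```

Emit:
play_rows(commands=[[0, 0.007, -0.001, 0.4]])

```text
t: 21.8
position: [633.0, 145.3, 105.5]
ee_rot: [-2.259, -2.173, 0.023]
ft_force: [-9.8, -0.3, 1.1]
gripper_width: 0.477
```

```bash
python3 rel.py 0; python3 rel.py 2
```

```text
t 21.8 grip in rail [-100.2    0.1   29.7] nominal tail x,y 59.8 1.1 yawrel,pitch,roll 0.0065 [ 0.0151 -0.0059] F rack [-9.8 -0.8  1.1] T [-0.07  2.27 -0.03] w 44.9
t 21.9 grip in rail [-99.1  -0.   29.5] nominal tail x,y 60.9 1.0 yawrel,pitch,roll 0.0062 [ 0.0137 -0.0059] F rack [-8.5 -0.6  0.7] T [-0.06  1.87 -0.02] w 45.0
```

Emit:
play_rows(commands=[[0, 0.007, -0.001, 0.2]])

```text
t: 22.0
position: [635.4, 145.0, 104.8]
ee_rot: [-2.258, -2.165, 0.035]
ft_force: [-9.2, -0.5, 2.9]
gripper_width: 0.479
```

```bash
python3 rel.py 0; python3 rel.py 2
```

```text
t 22.0 grip in rail [-97.5  -0.   29. ] nominal tail x,y 62.5 0.5 yawrel,pitch,roll 0.0034 [ 0.025  -0.0073] F rack [-9.1 -0.9  2.9] T [-0.11  2.39  0.  ] w 45.0
t 22.1 grip in rail [-96.8  -0.1  28.8] nominal tail x,y 63.2 0.4 yawrel,pitch,roll 0.0031 [ 0.0243 -0.0073] F rack [-8.3 -0.8  1.6] T [-0.16  2.06 -0.  ] w 45.1
```

Emit:
play_rows(commands=[[0, 0.007, -0.0015, 0]])

```text
t: 22.2
position: [637.4, 144.9, 104.5]
ee_rot: [-2.252, -2.161, 0.049]
ft_force: [-11.2, -0.0, 2.8]
gripper_width: 0.479
```

```bash
python3 rel.py 0; python3 rel.py 1; python3 snap.py side s8;  python3 -c "
from h import *
crop('pics/s8.png','pics/s8c.png',310,120,430,210,6)"
```

```text
t 22.2 grip in rail [-95.3  -0.   28.7] nominal tail x,y 64.7 0.6 yawrel,pitch,roll 0.0038 [ 0.0361 -0.0086] F rack [-11.2  -0.5   2.8] T [-0.04  2.39  0.02] w 45.0
t 22.25 grip in rail [-95.3  -0.1  28.4] nominal tail x,y 64.7 0.4 yawrel,pitch,roll 0.0035 [ 0.0375 -0.0088] F rack [-12.4  -0.6   3.1] T [-0.14  2.42  0.  ] w 44.8
22.3 [637.46506191 144.85042236 104.3060965 ] [-2.25220166 -2.16010173  0.04946216] [-11.45630014  -0.03928343   2.77575223] [ 328.58106525 -935.77681602 1006.82622465]
```

View pics/s8c.png

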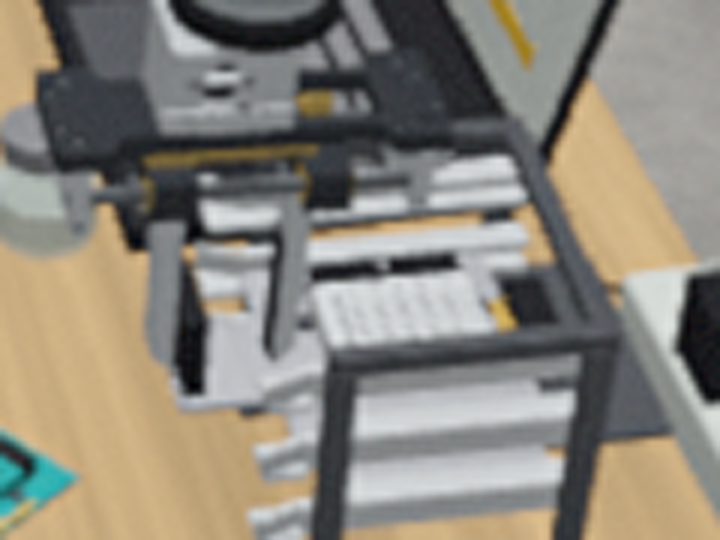

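Emit:
play_rows(commands=[[0, -0.006, -0.002, 0], [0, -0.004, -0.01, 0], [0, 0, -0.01, 0], [0, 0, -0.01, 0], [0, 0, -0.012, 0], [0, 0, -0.01, 0]])

```text
t: 22.9
position: [632.3, 145.8, 163.5]
ee_rot: [-2.256, -2.163, 0.041]
ft_force: [0.1, 0.2, -0.1]
gripper_width: 0.479
```

```bash
python3 rel.py 2; python3 st.py
```

```text
t 23.0 grip in rail [-99.8   0.8  88.3] nominal tail x,y 60.2 1.4 yawrel,pitch,roll 0.0035 [ 0.0275 -0.007 ] F rack [-0.1  1.  -0.5] T [ 0.04 -0.04  0.05] w 44.9
t 23.0 pos [633.1 146.  164.1] F [-0.1  1.  -0.5] T [ 0.04 -0.04  0.05] w 44.9
toolx [ 0.0418  0.9991 -0.007 ] tooly [ 0.9987 -0.042  -0.0275] toolz [-0.0278 -0.0058 -0.9996]
```

Emit:
play_rows(commands=[[0, 0, 0.028, 0], [0, 0, 0.028, 0], [0, 0, 0, 0]])

```text
t: 23.3
position: [633.1, 146.0, 108.5]
ee_rot: [-2.258, -2.165, 0.032]
ft_force: [-1.2, -0.3, -0.1]
gripper_width: 0.478
```

```bash
python3 rel.py 4; python3 st.py
```

```text
t 23.5 grip in rail [-96.5   1.6  37.2] nominal tail x,y 63.5 2.2 yawrel,pitch,roll 0.0034 [ 0.0154 -0.0034] F rack [-1.2  0.5  0.7] T [ 0.01 -0.05  0.02] w 45.3
t 23.5 pos [636.7 146.7 113. ] F [-1.2  0.5  0.7] T [ 0.01 -0.05  0.02] w 45.3
toolx [ 0.0421  0.9991 -0.0034] tooly [ 0.999  -0.0421 -0.0154] toolz [-0.0155 -0.0027 -0.9999]
```

Emit:
play_rows(commands=[[-0.001, -0.003, -0.01, 0], [0, -0.003, -0.01, 0], [0, 0, -0.01, 0], [0, 0, -0.012, 0], [0, 0, -0.01, 0]])

```text
t: 24.0
position: [632.5, 146.4, 173.0]
ee_rot: [-2.263, -2.17, 0.013]
ft_force: [0.3, 0.9, -0.2]
gripper_width: 0.48
```

```bash
python3 rel.py 2
```

```text
t 24.1 grip in rail [-99.8   1.2  97.7] nominal tail x,y 60.2 1.8 yawrel,pitch,roll 0.0033 [ 0.008  -0.0011] F rack [ 1.3  0.8 -1. ] T [ 0.01 -0.07 -0.01] w 44.9
```

Emit:
play_rows(commands=[[0, 0, 0.03, 0], [0, 0, 0.03, 0], [0, 0, 0, 0]])

```text
t: 24.4
position: [634.3, 146.9, 113.8]
ee_rot: [-2.265, -2.172, 0.005]
ft_force: [0.2, -0.1, -0.5]
gripper_width: 0.478
```

```bash
python3 rel.py 4; python3 snap.py wrist w11
```

```text
t 24.6 grip in rail [-95.5   2.5  42.8] nominal tail x,y 64.5 3.0 yawrel,pitch,roll 0.0032 [-0.0044  0.0027] F rack [ 0.5 -0.   0.2] T [-0.02 -0.   -0.05] w 45.0
24.65 [638.27470363 147.66550852 118.83341322] [2.26672822 2.17300293 0.00829641] [-0.06010698  1.36900056  0.71368475] [640.15080566 231.13337807 297.67821418]
```

View pics/w11.png

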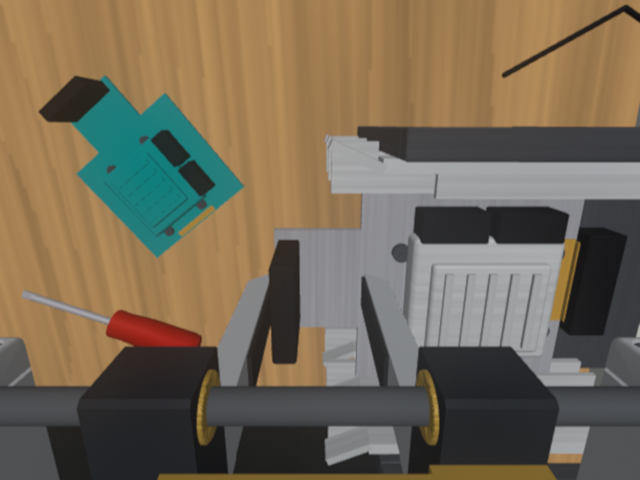

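Emit:
play_rows(commands=[[-0.001, -0.004, 0.004, 0], [-0.001, 0, 0.004, 0], [0, 0, 0.003, 0]])

```text
t: 24.95
position: [635.6, 146.1, 110.1]
ee_rot: [2.265, 2.171, 0.015]
ft_force: [-0.3, 0.6, 0.4]
gripper_width: 0.481
```

```bash
python3 rel.py 2;python3 st.py
```

```text
t 25.05 grip in rail [-98.4   0.9  33.8] nominal tail x,y 61.6 1.5 yawrel,pitch,roll 0.0034 [-0.0082  0.004 ] F rack [ 0.1  0.3 -0.7] T [-0.    0.04 -0.02] w 45.1
t 25.05 pos [635.2 146.2 109.6] F [ 0.1  0.3 -0.7] T [ 0.    0.04 -0.02] w 45.1
toolx [0.0421 0.9991 0.004 ] tooly [ 0.9991 -0.0421  0.0082] toolz [ 0.0084  0.0037 -1.    ]
```

Emit:
play_rows(commands=[[0, 0.005, 0, 0]])

```text
t: 25.15
position: [638.7, 146.2, 109.5]
ee_rot: [2.267, 2.174, 0.01]
ft_force: [-11.7, 1.1, 6.2]
gripper_width: 0.477
```

```bash
python3 rel.py 0; python3 rel.py 1;python3 st.py
```

```text
t 25.15 grip in rail [-94.9   1.   33.6] nominal tail x,y 65.1 1.6 yawrel,pitch,roll 0.0036 [-0.005   0.0038] F rack [-11.7   0.5   6.2] T [0.2  2.69 0.03] w 44.9
t 25.2 grip in rail [-94.9   1.1  33.5] nominal tail x,y 65.1 1.6 yawrel,pitch,roll 0.0035 [-0.0036  0.0037] F rack [-3.6 -0.2  2.9] T [ 0.07  1.11 -0.02] w 44.9
t 25.2 pos [638.6 146.2 109.3] F [-3.6 -0.   2.9] T [ 0.12  1.1  -0.02] w 44.9
toolx [0.042  0.9991 0.0037] tooly [ 0.9991 -0.042   0.0036] toolz [ 0.0038  0.0036 -1.    ]
```

Emit:
play_rows(commands=[[0, 0.007, -0.001, 0.1]])

```text
t: 25.3
position: [638.5, 146.2, 109.0]
ee_rot: [-2.262, -2.166, 0.01]
ft_force: [-19.4, 0.3, 7.2]
gripper_width: 0.48
```

```bash
python3 rel.py 0; python3 rel.py 2;python3 st.py
```

```text
t 25.3 grip in rail [-94.8   1.1  33.1] nominal tail x,y 65.2 1.4 yawrel,pitch,roll 0.0023 [0.0115 0.0022] F rack [-19.4  -0.5   7.2] T [-0.16  4.44  0.01] w 45.2
t 25.4 grip in rail [-94.9   1.   33. ] nominal tail x,y 65.1 1.4 yawrel,pitch,roll 0.0023 [0.0122 0.0021] F rack [-13.   -0.9   6.9] T [-0.12  3.21  0.05] w 45.3
t 25.4 pos [638.4 146.1 108.8] F [-13.   -0.3   6.9] T [0.03 3.21 0.05] w 45.3
toolx [0.0432 0.9991 0.0021] tooly [ 0.999  -0.0431 -0.0122] toolz [-0.0121  0.0026 -0.9999]
```

Emit:
play_rows(commands=[[0, -0.008, -0.001, 0], [0, -0.007, 0, 0], [0, 0, -0.015, 0], [0, 0, -0.025, 0], [0, 0, -0.03, 0], [0, 0, -0.03, 0], [0, 0, -0.02, 0]])

```text
t: 26.1
position: [626.7, 145.9, 236.4]
ee_rot: [-2.265, -2.168, 0.006]
ft_force: [1.6, -0.8, 0.5]
gripper_width: 0.475
```

```bash
python3 rel.py 2; for n in side scene wrist; do python3 snap.py $n f_$n; done; python3 -c "
from h import *
crop('pics/f_side.png','pics/f_s.png',310,120,430,210,6)
crop('pics/f_scene.png','pics/f_c.png',250,250,390,365,5)"
```

```text
t 26.2 grip in rail [-105.2    0.6  161.8] nominal tail x,y 54.8 0.9 yawrel,pitch,roll 0.0017 [0.0031 0.0029] F rack [ 1.  -0.1  0.6] T [ 0.03  0.01 -0.02] w 44.9
26.25 [626.63311012 146.01783082 235.16974099] [-2.26458383 -2.16795303  0.00597872] [-0.49929981 -0.58439703  0.09652989] [ 328.58106525 -935.77681602 1006.82622465]
26.3 [625.34484113 145.88055349 233.34941381] [-2.26309702 -2.16681789  0.0108238 ] [0.10689538 0.03526521 0.02693042] [1252.57168594  676.38098138  926.85072296]
26.35 [624.50880043 145.71038597 232.15165157] [-2.26214366 -2.165977    0.01427181] [ 0.03594976  0.42406362 -1.16872993] [630.16545119 229.54580482 412.21581944]
```

View pics/f_s.png

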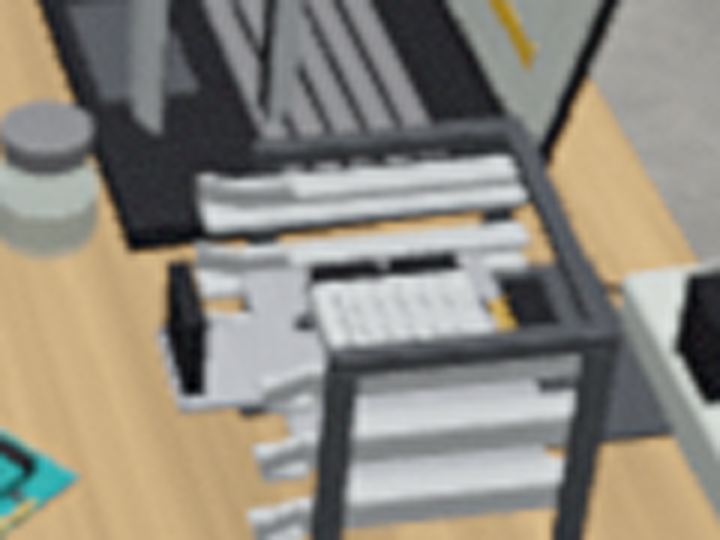

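View pics/f_c.png

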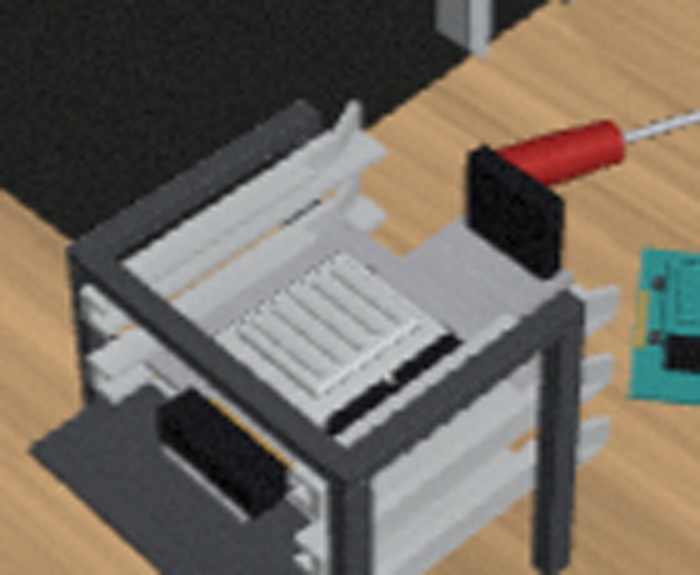

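View pics/f_wrist.png

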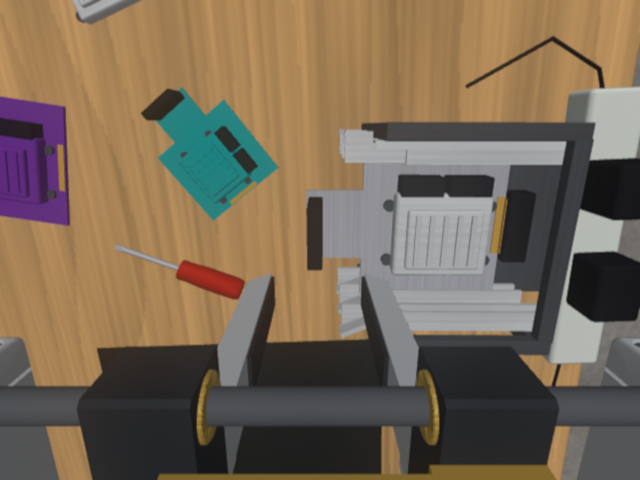

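```bash
python3 -c "
from h import *
crop('pics/f_wrist.png','pics/f_w.png',300,110,580,350,2.8)
crop('pics/f_wrist.png','pics/f_w2.png',470,170,560,290,6)
crop('pics/w1.png','pics/w1_2.png',420,80,500,180,6)"
```

```text
(no output)
```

View pics/f_w2.png

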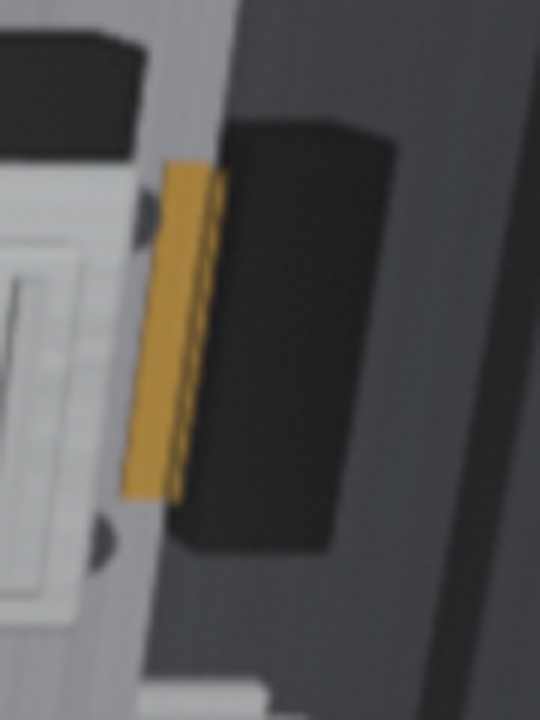

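View pics/w1_2.png

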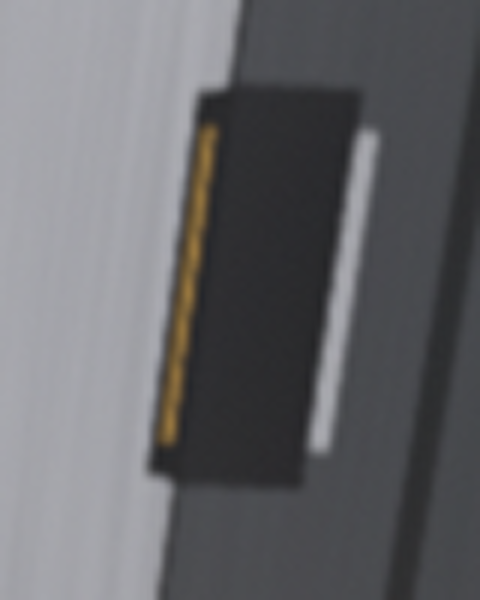

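View pics/f_w.png

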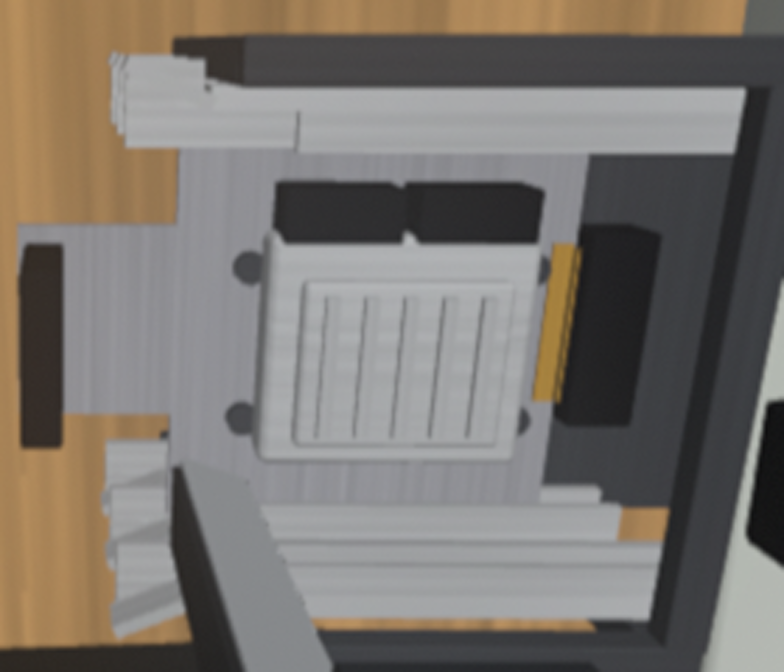

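```bash
python3 - <<'E'
from h import *
import pickle
w1=pickle.load(open('pics/w1.pkl','rb'));f=pickle.load(open('pics/f_wrist.pkl','rb'))
Rk=np.array([733.35,141.26,94.82]); A=R.from_euler('z',-0.0455).as_matrix()
g=lambda c,u,z:(A.T@(plane(c,u,94.8+z)-Rk)).round(1)
for z in(12,16): print(z,'back before',g(w1,np.array((360,92))/6+[420,80],z),g(w1,np.array((303,488))/6+[420,80],z),'after',g(f,np.array((397,145))/6+[470,170],z),g(f,np.array((330,550))/6+[470,170],z))
print('tail edge',g(f,np.array((240,0))/6+[470,170],4),g(f,np.array((145,660))/6+[470,170],4))
print('front plate corner etc',g(f,np.array((178,150))/2.8+[300,110],4),g(f,np.array((18,225))/2.8+[300,110],4),g(f,np.array((180,225))/2.8+[300,110],4),g(f,np.array((170,412))/2.8+[300,110],4))
E
python3 st.py
```

```text
12 back before [59.9 30.  12. ] [ 60.7 -29.5  12. ] after [68.5 29.4 12. ] [ 68.8 -29.4  12. ]
16 back before [58.3 29.7 16. ] [ 59.1 -29.2  16. ] after [66.2 30.1 16. ] [ 66.5 -28.   16. ]
tail edge [48.3 48.   4. ] [ 48.6 -50.1   4. ]
front plate corner etc [-72.5  52.8   4. ] [-119.8   30.3    4. ] [-71.1  30.5   4. ] [-72.  -29.1   4. ]
t 26.35 pos [624.5 145.7 232.2] F [ 0.   0.4 -1.2] T [-0.09  0.01 -0.02] w 44.7
toolx [4.340e-02 9.991e-01 1.000e-04] tooly [ 0.999  -0.0434 -0.0133] toolz [-1.330e-02  7.000e-04 -9.999e-01]
```

```bash
python3 -c "
from rig import arm
print(arm.finish_job())"
```

```text
the job is handed in; nothing more can be done
None
```

The carrier is in the middle rail pair with the contact block pressed home, and I handed the job in at about 26 s. The hand-in gave no verdict.

**Insertion:** I gripped the carrier by its upright grip and set the tail on the middle ledges by feel. I then slid it in until the tail met the block.

**Final push:** Pushing with the sheet still gripped stalled at about 8–10 N, because the gripper kept pitching. I let the sheet go in the rails and pushed the grip block with one open finger instead. At the end 19.4 N moved nothing further, so I took that as the end stop. I then backed off and raised the arm clear.

**Last checks, from the pictures:**

| Check | Result |
|---|---|
| Block movement | About 8 mm back from where it started |
| Light strip behind the block | Now covered |
| Tail edge | Even across, 48.3 and 48.6 mm from rail_mid; no visible gap to the block |
| Sideways offset | About 0.7 mm from the middle |
| Force on the tool | Only noise, up to about 1 N |
| Sheet tilt | Not measured after release; it lies flat in the rails in the pictures |

**What went less well:**
- **Tool tilt:** Moving the arm slowly tilted the tool, so I had to level it several times.
- **Touch on the wrong pair:** During one levelling move the tail came down on the mouth of the top rail pair. The wrist force changed by about 11 N, below the 30 N limit. I lifted off and went on.

The driver stood where it was in the last view. I saw nothing else shifted, but I did not measure the blank sheet or the other bystanders.

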